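# Dock the dosing flask under the filling spout

## Robot

A 6-joint arm with a two-finger parallel gripper is mounted at the origin on a cart in front of the work surface, level with it; the furniture and walls round the work are solid. World frame = base frame: x ahead of the robot, y to its left, z up, the work surface at z = 0. Lengths are in mm, angles in rad, forces in N, time in s.
With the tool pointing down it reaches from about 375 to 825 mm from the base axis. Payload 5.5 kg.
Tool frame: the origin (TCP) lies at the very end of the fingers, on their centre line; the grasp point (between the pads) lies 19 mm behind it (robot.pinch_z is the distance from the TCP to the grasp point, in mm); y points along the fingers, z is the direction in which the jaws open and shut, and the axes are right-handed (so a half turn about y gives the same grasp; the last joint's range is limited). The gripper opens to 85 mm and grips with 20 to 120 N. Pads are 22 mm wide; open, the fingers measure 114 mm over their backs; the gripper's body (76 mm by 85 mm) begins 54 mm behind the grasp point. The pads swing forward as they close: fully open they stand 13 mm farther back than shut.
Start: joints at [-1.239, 0.314, -0.047, 1.21, 0, 1.571], TCP at [195.444, -567.271, 231.299] pointing down, gripper open.
Joint ranges: [-2.67, 2.67], [-0.69, 1.73], [-1.03, 1.25], [-2.08, 2.16], [-1.42, 1.45], [-3.14, 3.14]. Speed limits (rad/s): [2.39, 2.39, 3.01, 3.14, 3.14, 3.14].

## Interface

Orientations are given as a rotation vector (axis times angle).
In Python, from plant import robot, vision gives the robot as it stands.
- The arm moves only by the tool drive_tool, never from a script. Its argument "moves" is a list of rows, each a list of 5 numbers: the shift along the tool's x, y, z in cm, then the turn about the tool's y in rad, then the finger opening in cm, from 0 to 8.54. A call has 1 to 12 rows; each row shifts and turns the commanded pose from where the row before left it, along the tool's axes as they then stand; what a row does not reach is not made up. A row lasts 1/12 s, in which the tool goes at most 41.7 mm and 7.16 degrees, less where a joint would pass 70% of its speed; a pose out of reach is approached as far as the arm can. A call with a gripper value outside its range is refused whole. The fingers move at their own pace and stop on an object; the grip force is fixed at half the most. Time passes only in rows, so rows that do not move let the fingers close. It gives the time, the measured TCP pose, the force and the opening at its end, in the units of the state.
- robot.get_obs(): the state, without advancing time (a new reading comes with each control period).
- vision.get_image(name): name is "side" or "top" or "wrist"; returns a dict with "color" (480x640x3 uint8, red, green, blue), "intrinsics" (3x3 intrinsics, pixels), "R" (3x3) and "t" (3): a world point X has camera coordinates R X + t. Camera axes: x right, y down, z forward; pixel columns grow to the right and rows downward; lengths in mm; the calibration is good to about 2 mm. A picture is of the moment at which its call begins. There is no depth.
- robot.job_done(): hands the job in, once; it reports no verdict.
The state is a dict: "clock": time; "q": joint angles; "joint_velocities": joint speeds; "tau": joint torques, N m; "position": TCP position; "eef_rot": TCP orientation; "wrist_force": force on the tool from outside, world axes, zero at the start; "wrist_torque": the same for the moment, N m; "grip_width": opening from 0.0 (shut) to 1.0 (fully open).
Only numpy, scipy, OpenCV 4.12 (cv2) and the standard library are available. Lean on these libraries where they do the work, as an engineer would, in place of code of your own. Each camera call takes 0.05 s, during which the arm holds its last target.

## Task

Get the detergent filling station ready to dose. The round-bottomed dosing flask lies on its side on the table: pick it up, gently set it upright in the wire ring of the station's carriage while the carriage is still out at the loading end, and let go so that it sits level in the ring, mouth straight up. Then work the ball-knobbed lever through its zigzag gate, out of the near slot, along, and fully into the far slot, which brings the carriage with the upright flask under the spout; do not drop or force the flask, and leave the other things on the table where they are.

Things in the scene. Friction and masses are not known exactly. Their poses are not given: they have to be found in the camera images.
- flask_ball (a point): Centre of the dosing flask's ball: loose white plastic flask, ball 66 mm diameter, with filling neck and flat hanging tab. z axis: from here along the neck to the mouth. x axis: toward the tab (18 mm wide across y, 20 to 27 mm up z, reaching 56 mm from the neck axis). It starts lying on ball and tab: this point 33 mm up, z axis leaning 0.93 rad (53 deg) from vertical toward the tab's side.
- flask_neck (a point): Point on the neck's axis 49 mm from the ball's centre: the place to grip, across the tube. The neck is a straight tube of 32 mm outer, 24 mm inner diameter, free from 29 mm (shoulder collar of 49 mm diameter below) to the mouth at 64 mm; an insert closes the bore at 33 mm. Axes as flask_ball. At the start it points within about 80 deg of toward the robot (-x).
- flask_mouth (a point): Centre of the flask's open mouth, on the neck's axis 64 mm from the ball's centre. Axes as flask_ball.
- flask: The whole dosing flask, 60 to 120 g; origin and axes as flask_ball. Its round bottom cannot stand on a flat surface. In the ring, friction keeps it at the tilt at which it is let go.
- ring_seat (a point): Centre of the level wire ring on the station's carriage, at the wire's centre line, 60 mm above the table: 8 mm round steel wire, 54 mm centre-line diameter (46 mm clear inside), on three posts. x axis: the carriage's travel toward the spout; z up; the lever is on its -y side. A seated flask's ball centre is 25 mm above this point. Nothing stands above the ring at the loading end.
- carriage (a joint): Travel of the carriage along the station's x axis, m: 0 at the loading end (toward the robot), 0.120 under the spout. Guide friction about 1.5 N. It can travel only while the lever is upright in the channel; the lever's slots hold it at either end.
- lever (a joint): Sideways lean of the lever about a pivot 80 mm below the knob's centre, parallel to the station's x axis, rad: -0.28 fully in the near slot (leaning toward the ring, station +y; it starts at -0.28 to -0.23), 0 upright in the channel, +0.28 fully in the far slot (leaning away from the ring, -y). About 0.4 N of friction at the knob; it stays where it is left.
- knob (a point): Centre of the lever's black ball knob, 24 mm diameter; 108 mm above the table when upright, 105 mm when leaning. The 8 mm stick rides on the carriage, 130 mm to the ring's -y side, through a gate plate whose top is at 74 mm, in a slot 11 mm wide: from the near slot 22 mm (at the knob) in station -y, 120 mm along +x, then 22 mm in -y into the far slot. x axis as the station's.
- spout (a point): Centre of the spout's outlet (17 mm diameter), fixed on the station 168 mm above the table over the far end of the carriage's travel, 19 mm above the mouth of a level flask. Axes: the station's (x along the travel, z up). The station's housing, 112 mm wide and 262 mm high, begins 75 mm behind it (+x).
- torch: Black pocket torch standing on its lens, 44 mm diameter, 123 mm high, origin at its foot. Leave alone.
- drain_coupling: Light grey pipe coupling standing upright, 42 mm diameter, 50 mm high, origin at its foot. Leave alone.
- motor_pulley: Light grey belt pulley lying flat, 63 mm diameter, 22 mm high, origin at its foot. Leave alone.
Mind the look-alikes: they are no part of the job. Leave any purple look-alike of the flask alone.

How it is judged (in metres and radians):
On the way:
1. the flask sits in the ring at the loading end, level and let go (horizontal distance between flask_ball and ring_seat below 0.004 m and z of flask_ball in the frame of ring_seat between 0.022 and 0.0285 m and angle between flask_ball's own z axis and vertical below 0.14 rad and contact force between the fingers and flask below 0.1 N and value of joint carriage below 0.02 m), for 0.3 s.
At the end, for the whole second after the job is handed in: Flask at rest in the ring: ball centre within 4 mm of the ring axis and 22 to 28.5 mm above the ring, upright within 0.14 rad (8 deg), mouth within 12 mm of the spout axis; carriage 114 mm or more along; lever leaning 0.18 rad or more into the far slot (horizontal distance between flask_ball and ring_seat below 0.004 m and z of flask_ball in the frame of ring_seat between 0.022 and 0.0285 m and angle between flask_ball's own z axis and vertical below 0.14 rad and horizontal distance between flask_mouth and spout below 0.012 m and value of joint carriage above 0.114 m and value of joint lever above 0.18 rad and linear speed of flask below 0.02 m/s); the robot touches nothing.
It fails at once if the flask is dropped or thrown (faster than 0.6 m/s while not held) (linear speed of flask above 0.6 m/s and contact force between the fingers and flask below 0.1 N).
It fails at once if the flask falls off the table (height (world z) of flask_ball below -0.05 m).
It fails at once if the flask is pressed into the ring with more than 40 N (contact force between flask and carriage above 40 N).
It fails at once if a bystander (torch, coupling or pulley) is moved more than 30 mm (distance of any of torch, drain_coupling, motor_pulley from where it was at the start of the episode above 0.03 m).
It also fails if it takes over 58 s, if anything falls off the work surface, if the arm or the gripper's body presses on something with over 40 N, if the wrist force passes 120 N, or if a joint passes its speed limit or range.

## Working session

There is one attempt and no reset: what is moved stays moved. The work goes in short steps, Python scripts to look and compute and a tool call to move; the robot and the scene stay as the last step left them, time stands still between calls to the robot, and variables do not carry over. Pictures are saved under pics/ and viewed, and the job is handed in when it is done.

Besides the shell and the picture viewer there is one more tool, called after "Emit:" in YAML: its name, and indented under it one key for each argument. drive_tool: Moves the arm, as the interface text tells. Its arguments: {"type":"object","properties":{"moves":{"type":"array"}},"required":["moves"]}

```bash
ls; mkdir -p pics; python3 - <<'E'
from plant import robot, vision
import cv2,numpy as np
o=robot.get_obs()
for k,v in o.items(): print(k,v)
print(robot.pinch_z)
for n in ["side","top","wrist"]:
    im=vision.get_image(n); cv2.imwrite(f"pics/{n}0.png",im["color"][:,:,::-1])
    print(n,im["intrinsics"],im["R"],im["t"])
    np.savez(f"{n}0.npz",**im)
E
```

```text
pics
clock 0.0
q [-1.23899775e+00  3.14177450e-01 -4.80819363e-02  1.21018140e+00
 -6.28358621e-06  1.57081551e+00]
joint_velocities [-0.00029471 -0.00161698 -0.00036472  0.0012577   0.00114414 -0.00111131]
tau [ 6.42145351e-04 -5.39595473e+01  3.39744544e+01  1.93825364e-02
  2.88050296e-05  7.41037269e-06]
position [ 195.25880167 -566.73663648  230.46241584]
eef_rot [-0.34214112  2.04346788 -2.04011239]
wrist_force [ 0.36890239  0.66676155 -0.1297753 ]
wrist_torque [-0.03970783 -0.00827606  0.03494789]
grip_width 0.9998636780380578
18.700000000000003
side [[538.88901184   0.         314.65975077]
 [  0.         538.88901184 237.94723437]
 [  0.           0.           1.        ]] [[-0.99974364 -0.02057924  0.00944218]
 [-0.02076228  0.66686511 -0.74488916]
 [ 0.00903259 -0.74489423 -0.66712142]] [ 549.98779446   54.2428198  1085.39114175]
top [[533.92781246   0.         320.50575128]
 [  0.         533.92781246 248.48579437]
 [  0.           0.           1.        ]] [[-0.01454926 -0.99988425  0.00445069]
 [-0.99116067  0.01383501 -0.13194363]
 [ 0.13186679 -0.00633103 -0.99124723]] [  80.59778592  541.4200844  1176.87072802]
wrist [[392.18577239   0.         318.23569703]
 [  0.         392.18577239 232.08460439]
 [  0.           0.           1.        ]] [[ 0.32582721 -0.94542825 -0.00143077]
 [-0.90502623 -0.31234025  0.28874053]
 [-0.27343034 -0.09278463 -0.95740632]] [-599.83003404  -37.72785139  380.04702041]
```

View pics/side0.png

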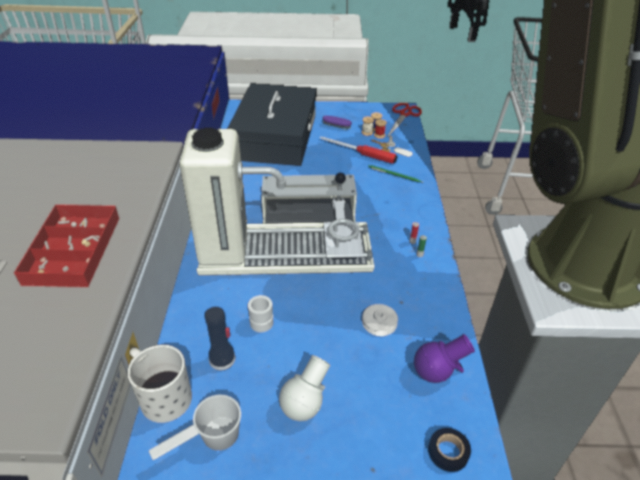

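View pics/top0.png

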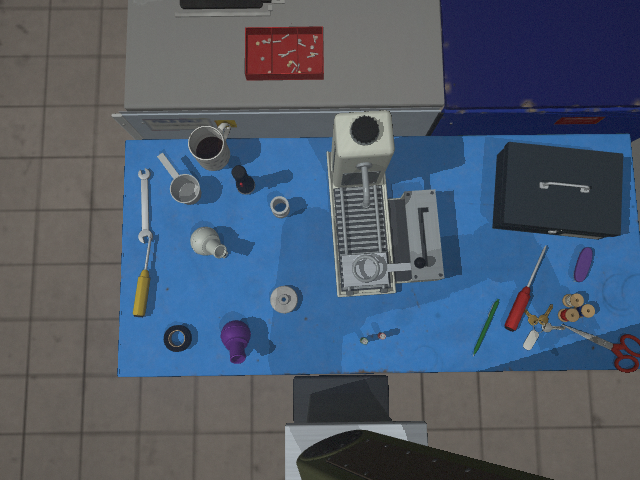

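View pics/wrist0.png

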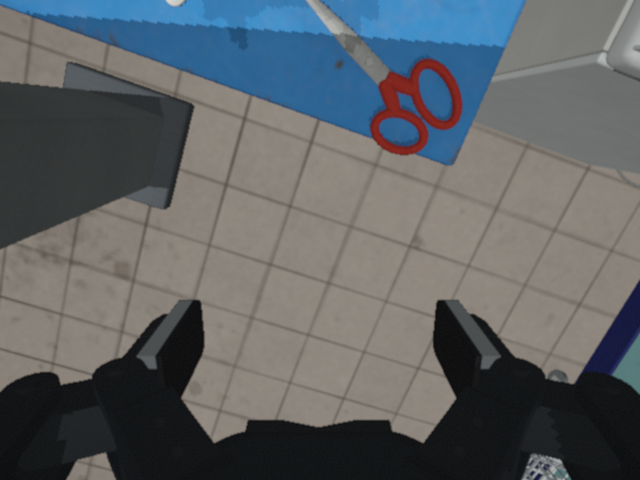

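```bash
cat > h.py <<'E'
import numpy as np,cv2
from scipy.spatial.transform import Rotation as Ro
def proj(c,X):
    X=np.atleast_2d(X); p=X@c["R"].T+c["t"]; q=p@c["intrinsics"].T
    return q[:,:2]/q[:,2:]
def ray(c,u):
    d=c["R"].T@np.linalg.inv(c["intrinsics"])@np.array([u[0],u[1],1.]); o=-c["R"].T@c["t"]
    return o,d
def atz(c,u,z):
    o,d=ray(c,u); return o+d*(z-o[2])/d[2]
def tri(c1,u1,c2,u2):
    o1,d1=ray(c1,u1);o2,d2=ray(c2,u2)
    A=np.stack([d1,-d2],1); s=np.linalg.lstsq(A,o2-o1,rcond=None)[0]
    a=o1+s[0]*d1;b=o2+s[1]*d2
    return (a+b)/2,np.linalg.norm(a-b)
def load(n): return dict(np.load(n+".npz"))
def crop(c,x0,y0,w,h,s,name):
    im=c["color"][y0:y0+h,x0:x0+w,::-1]; im=cv2.resize(im,None,fx=s,fy=s,interpolation=cv2.INTER_CUBIC)
    cv2.imwrite("pics/"+name+".png",im)
E
python3 - <<'E'
from h import *
t=load("top0");s=load("side0")
crop(t,320,100,130,200,3,"t_st"); crop(s,180,120,200,160,4,"s_st"); crop(t,170,190,130,130,4,"t_fl");crop(s,260,340,90,90,6,"s_fl")
o,d=ray(t,(0,0));print(o,ray(s,(0,0))[0])
print(Ro.from_rotvec([-0.34214112 , 2.04346788, -2.04011239]).as_matrix())
E
```

```text
[ 382.61676987   80.54870697 1237.64806572] [541.1691114  783.6472894  759.29948428]
[[-9.45464242e-01 -5.41615791e-04  3.25725457e-01]
 [-3.25725907e-01  1.55272296e-03 -9.45462967e-01]
 [ 6.31627605e-06 -9.99998648e-01 -1.64446234e-03]]
```

View pics/t_st.png

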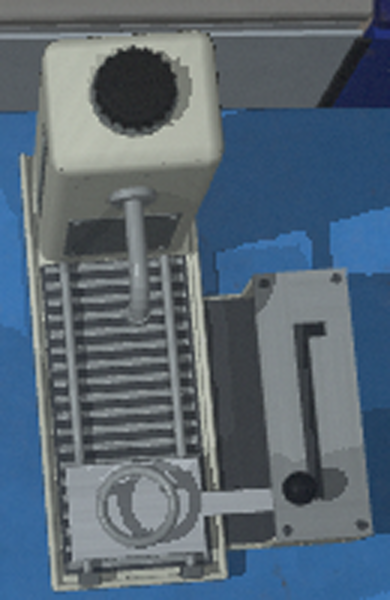

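View pics/s_st.png

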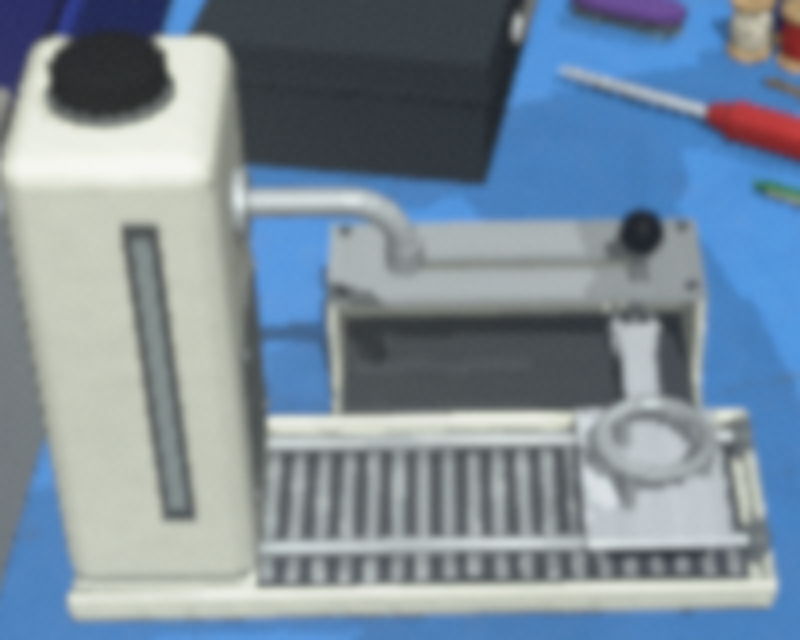

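View pics/t_fl.png

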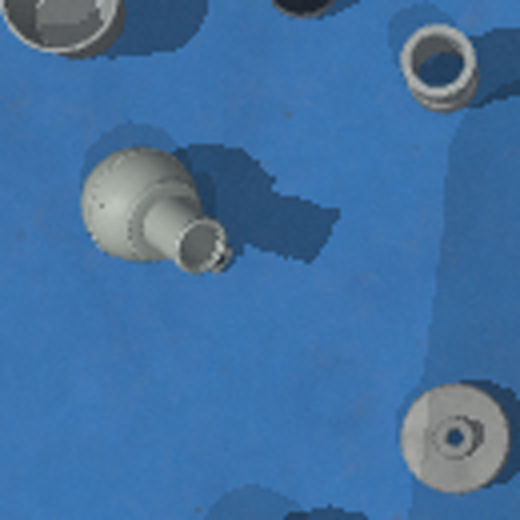

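View pics/s_fl.png

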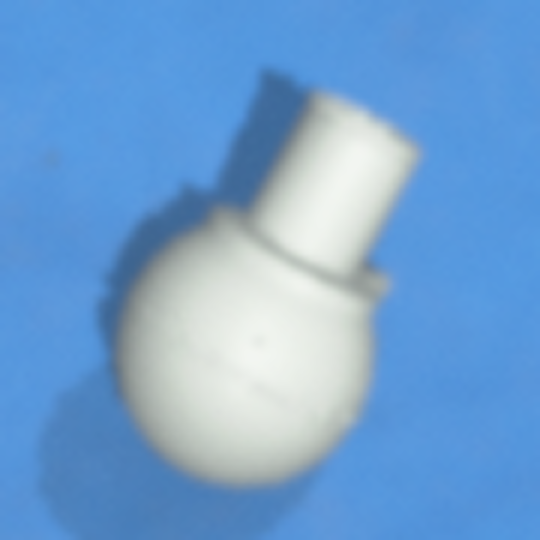

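```bash
python3 - <<'E'
from h import *
t=load("top0");s=load("side0")
T=lambda x,y:(320+x/3,100+y/3); S=lambda x,y:(180+x/4,120+y/4)
f=lambda x,y:(170+x/4,190+y/4); g=lambda x,y:(260+x/6,340+y/6)
for n,a,b in [("ball",f(141,205),g(247,360)),("mouth",f(201,244),g(365,125)),("ring",T(138,507),S(652,438)),("knob",T(300,488),S(642,232)),("spout?",T(138,318),S(404,262)),("house top cap",T(135,90),S(108,75))]:
    print(n,tri(t,a,s,b))
b=atz(t,f(141,205),33);print(b,atz(s,g(247,360),33))
m=atz(t,f(201,244),33+64*np.cos(.93));print(m,np.linalg.norm((m-b)[:2]),64*np.sin(.93),np.degrees(np.arctan2(*(m-b)[1::-1])))
print("ring60",atz(t,T(138,507),60),atz(s,S(652,438),60))
print("knob",atz(t,T(300,488),105),atz(s,S(642,232),105))
print("tray corners top", [atz(t,T(*p),20)[:2] for p in [(52,588),(228,578),(22,155)]])
print("gate slot", [atz(t,T(*p),74)[:2] for p in [(299,325),(325,330),(313,495),(365,538),(342,270)]])
print("housing top", [atz(t,T(*p),262)[:2] for p in [(42,165),(220,160),(48,40),(210,36)]])
print("torch etc",atz(t,f(455,437),22), atz(t,f(440,62),50))
E
```

```text
ball (array([564.09071141, 336.52764395,  26.48629929]), np.float64(0.09899690114336226))
mouth (array([535.43451653, 294.26107656,  68.77571693]), np.float64(0.3447192574381277))
ring (array([493.59110892, -27.5510011 ,  56.64232585]), np.float64(2.480294593511029))
knob (array([ 500.0290031 , -139.06751645,  102.42554621]), np.float64(0.07532166112655922))
spout? (array([612.91642918, -20.76399357, 166.7240262 ]), np.float64(2.8487335703504475))
house top cap (array([736.66721745, -12.91648491, 268.45372667]), np.float64(1.266443026808784))
[563.1639893  335.14520437  33.        ] [563.83857102 340.51239879  33.        ]
[535.28087239 293.78332592  71.26137487] 49.88259413939743 51.30367621656174 -123.98493324694637
ring60 [492.04724914 -27.05009284  60.        ] [495.02387155 -24.00545809  60.        ]
knob [ 499.80015448 -138.57546471  105.        ] [ 500.15368113 -135.43937838  105.        ]
tray corners top [array([435.0757118 ,  36.09384715]), array([440.72395849, -97.64095497]), array([774.63958384,  53.32494965])]
gate slot [array([ 624.36881231, -148.58494164]), array([ 620.33434548, -167.70937576]), array([ 497.73539533, -153.87528182]), array([ 465.76414769, -190.49707598]), array([ 665.63786762, -182.25089995])]
housing top [array([690.05859811,  46.25701127]), array([691.83689387, -65.9110461 ]), array([772.10998168,  40.97236393]), array([773.45059588, -62.19768653])]
torch etc [429.38784025 157.81069491  22.        ] [640.21377656 163.37257613  50.        ]
```

Emit:
drive_tool:
  moves:
    - [0,0,0,-0.125,8.5]
    - [0,0,0,-0.125,8.5]
    - [0,0,0,-0.125,8.5]
    - [0,0,0,-0.125,8.5]

```text
clock: 0.48
position: [195.4, -567.0, 230.9]
eef_rot: [-0.768, 1.726, -1.725]
wrist_force: [-0.9, -0.5, 0.4]
grip_width: 0.996
```

```bash
cat > st.py <<'E'
from plant import robot
import numpy as np
from scipy.spatial.transform import Rotation as Ro
def st(p=True):
    o=robot.get_obs(); M=Ro.from_rotvec(o["eef_rot"]).as_matrix()
    yaw=np.degrees(np.arctan2(M[1,2],M[0,2]))
    if p: print("t",round(o["clock"],2),"tcp",np.round(o["position"],1),"zyaw",round(yaw,2),"down",np.round(M[:,1],3),"q",np.round(o["q"],2),"F",np.round(o["wrist_force"],1),"g",round(o["grip_width"]*85.4,1))
    return o,M,yaw
def togo(X,yawt=None):
    o,M,y=st(); d=np.array(X)-o["position"]
    print("togo tool cm",np.round(M.T@d/10,3),"turn rad",None if yawt is None else np.round(-np.radians((yawt-y+180)%360-180),3))
if __name__=="__main__": st()
E
python3 st.py
```

```text
t 0.48 tcp [ 195.4 -567.   230.9] zyaw -41.99 down [-0.     0.001 -1.   ] q [-1.24  0.31 -0.05  1.21 -0.    1.06] F [-0.9 -0.5  0.4] g 85.0
```

```bash
cat > plan.py <<'E'
from st import *
import json
def plan(wps,yawt,n,g):
    """spread waypoints over n rows; turn evenly"""
    o,M,y=st(); p=o["position"].copy(); dy=((yawt-y+180)%360-180) if abs(yawt)<=360 else yawt-1000-y
    P=[p]+[np.array(w,float) for w in wps]; L=[np.linalg.norm(b-a) for a,b in zip(P,P[1:])]
    c=np.r_[0,np.cumsum(L)]; S=np.linspace(0,c[-1],n+1)
    pts=np.stack([np.interp(S,c,[q[i] for q in P]) for i in range(3)],1)
    rows=[];cur=y; cp=p.copy()
    t=round(-np.radians(dy)/n,3)
    for i in range(n):
        a=np.radians(cur); z=np.array([np.cos(a),np.sin(a),0]); yv=np.array([0,0,-1.]); x=np.cross(yv,z)
        d=pts[i+1]-cp; r=[round(float(d@v)/10,1+1) for v in (x,yv,z)]
        cp=cp+10*(r[0]*x+r[1]*yv+r[2]*z); cur-=np.degrees(t)
        rows.append(r+[t,g])
    print("max step",max(np.linalg.norm(np.diff(pts,axis=0),axis=1)))
    for i in range(0,n,12): print(json.dumps(rows[i:i+12]))
    print("end",np.round(cp,1),cur)
E
python3 - <<'E'
from plan import *
plan([[480,-150,260],[520,200,230],[541,304,170]],1146-0,28,8.5)
E
```

```text
t 0.48 tcp [ 195.4 -567.   230.9] zyaw -41.99 down [-0.     0.001 -1.   ] q [-1.24  0.31 -0.05  1.21 -0.    1.06] F [-0.9 -0.5  0.4] g 85.0
max step 35.04275537080697
[[-3.47, -0.2, -0.47, -0.117, 8.5], [-3.49, -0.2, -0.06, -0.117, 8.5], [-3.49, -0.2, 0.35, -0.117, 8.5], [-3.41, -0.21, 0.76, -0.117, 8.5], [-3.31, -0.2, 1.14, -0.117, 8.5], [-3.14, -0.2, 1.53, -0.117, 8.5], [-2.95, -0.2, 1.88, -0.117, 8.5], [-2.71, -0.2, 2.22, -0.117, 8.5], [-2.44, -0.2, 2.51, -0.117, 8.5], [-2.12, -0.2, 2.78, -0.117, 8.5], [-1.78, -0.21, 3.01, -0.117, 8.5], [-1.42, -0.2, 3.2, -0.117, 8.5]]
[[-1.04, -0.2, 3.34, -0.117, 8.5], [-0.63, -0.2, 3.44, -0.117, 8.5], [-1.14, 0.08, 3.2, -0.117, 8.5], [-1.47, 0.3, 3.16, -0.117, 8.5], [-1.1, 0.3, 3.32, -0.117, 8.5], [-0.69, 0.29, 3.42, -0.117, 8.5], [-0.29, 0.3, 3.48, -0.117, 8.5], [0.11, 0.3, 3.49, -0.117, 8.5], [0.53, 0.29, 3.45, -0.117, 8.5], [0.92, 0.3, 3.37, -0.117, 8.5], [1.31, 0.3, 3.24, -0.117, 8.5], [1.67, 0.3, 3.06, -0.117, 8.5]]
[[2.0, 0.98, 2.6, -0.117, 8.5], [2.24, 1.72, 2.08, -0.117, 8.5], [2.45, 1.73, 1.8, -0.117, 8.5], [2.66, 1.72, 1.51, -0.117, 8.5]]
end [541. 304. 170.] 145.71361962223008
```

Emit:
drive_tool:
  moves:
    - [-3.47,-0.2,-0.47,-0.117,8.5]
    - [-3.49,-0.2,-0.06,-0.117,8.5]
    - [-3.49,-0.2,0.35,-0.117,8.5]
    - [-3.41,-0.21,0.76,-0.117,8.5]
    - [-3.31,-0.2,1.14,-0.117,8.5]
    - [-3.14,-0.2,1.53,-0.117,8.5]
    - [-2.95,-0.2,1.88,-0.117,8.5]
    - [-2.71,-0.2,2.22,-0.117,8.5]
    - [-2.44,-0.2,2.51,-0.117,8.5]
    - [-2.12,-0.2,2.78,-0.117,8.5]
    - [-1.78,-0.21,3.01,-0.117,8.5]
    - [-1.42,-0.2,3.2,-0.117,8.5]

```text
clock: 1.48
position: [434.8, -220.3, 255.5]
eef_rot: [-1.454, 0.703, -0.702]
wrist_force: [0.5, -0.1, -0.1]
grip_width: 0.995
```

Emit:
drive_tool:
  moves:
    - [-1.04,-0.2,3.34,-0.117,8.5]
    - [-0.63,-0.2,3.44,-0.117,8.5]
    - [-1.14,0.08,3.2,-0.117,8.5]
    - [-1.47,0.3,3.16,-0.117,8.5]
    - [-1.1,0.3,3.32,-0.117,8.5]
    - [-0.69,0.29,3.42,-0.117,8.5]
    - [-0.29,0.3,3.48,-0.117,8.5]
    - [0.11,0.3,3.49,-0.117,8.5]
    - [0.53,0.29,3.45,-0.117,8.5]
    - [0.92,0.3,3.37,-0.117,8.5]
    - [1.31,0.3,3.24,-0.117,8.5]
    - [1.67,0.3,3.06,-0.117,8.5]

```text
clock: 2.48
position: [522.4, 181.4, 231.6]
eef_rot: [-1.535, -0.395, 0.395]
wrist_force: [0.9, -0.7, 0.4]
grip_width: 1.0
```

Emit:
drive_tool:
  moves:
    - [2.0,0.98,2.6,-0.117,8.5]
    - [2.24,1.72,2.08,-0.117,8.5]
    - [2.45,1.73,1.8,-0.117,8.5]
    - [2.66,1.72,1.51,-0.117,8.5]

```text
clock: 2.82
position: [546.4, 303.3, 169.5]
eef_rot: [-1.435, -0.758, 0.758]
wrist_force: [1.0, -0.4, -0.2]
grip_width: 0.996
```

```bash
cat > snap.py <<'E'
import sys
from plant import vision
from h import *
from st import st
st()
for a in sys.argv[1:]:
    n,tag=a.split(":")
    im=vision.get_image(n); np.savez(tag+".npz",**im); cv2.imwrite(f"pics/{tag}.png",im["color"][:,:,::-1])
E
python3 snap.py wrist:w1
```

```text
t 2.82 tcp [546.4 303.3 169.5] zyaw 145.72 down [ 0. -0. -1.] q [ 0.51  0.39 -0.08  1.1  -0.   -0.47] F [ 1.  -0.4 -0.2] g 85.1
```

View pics/w1.png

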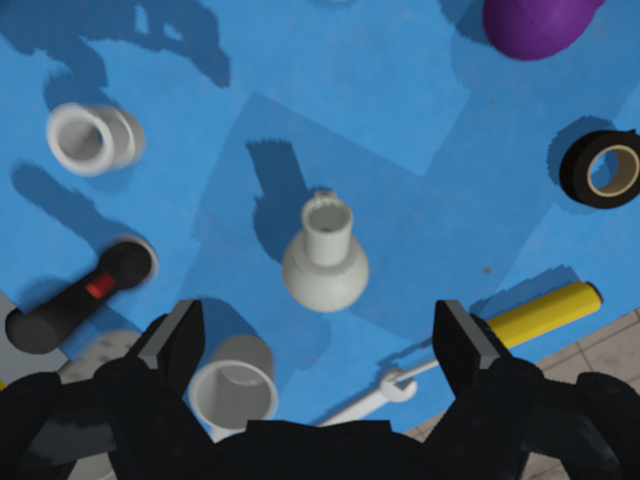

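```bash
python3 - <<'E'
from h import *
w=load("w1");t=load("top0");s=load("side0")
print("camc",ray(w,(0,0))[0])
b=atz(w,(325,271),33); m=atz(w,(327.5,217),71.3)
print(b,m,np.linalg.norm((m-b)[:2]),np.degrees(np.arctan2(*(m-b)[1::-1])))
# fit flask pose via three views: ball & mouth centres
from scipy.optimize import least_squares
obs=[(t,(205.25,241.25),(220.3,251)),(s,(301.2,400),(320.8,360.8)),(w,(325,271),(327.5,217))]
def res(p,sel=range(3)):
    B=np.array([p[0],p[1],33]); d=np.array([np.sin(.93)*np.cos(p[2]),np.sin(.93)*np.sin(p[2]),np.cos(.93)])
    r=[]
    for i in sel:
        c,ub,um=obs[i]; r+=list(proj(c,B)[0]-ub)+list(proj(c,B+64*d)[0]-um)
    return r
for sel in [(0,),(1,),(2,),(0,1,2)]:
    q=least_squares(res,[563,337,-2.1],args=(sel,)); print(sel,q.x[:2],np.degrees(q.x[2]),np.round(q.fun,1))
E
```

```text
camc [505.04685865 241.73524048 312.89118582]
[566.19711781 340.40533008  33.        ] [535.82394147 297.11833706  71.3       ] 52.87999248964548 -125.05618010997019
(0,) [563.56089681 335.708786  ] -123.94537961909344 [-0.2 -0.2  0.2  0.2]
(1,) [563.46934271 339.873184  ] -122.79861207671951 [ 0.2 -0.4 -0.2  0.4]
(2,) [565.65126353 339.61659987] -125.06926725390265 [ 0.  -1.2 -0.   0.9]
(0, 1, 2) [565.11550532 339.35999704] -124.61568748251022 [-1.8 -0.8 -1.6 -0.3 -0.8 -0.7 -0.4  0.6  0.4 -1.8 -0.2  0.1]
```

```bash
python3 - <<'E'
from plan import *
st()
plan([[542,305.5,44]],145.7,5,8.5)
E
```

```text
t 2.87 tcp [545.7 307.7 165.3] zyaw 146.22 down [-0.004  0.002 -1.   ] q [ 0.51  0.4  -0.08  1.09  0.   -0.47] F [ 0.9  4.1 -2. ] g 84.8
t 2.87 tcp [545.7 307.7 165.3] zyaw 146.22 down [-0.004  0.002 -1.   ] q [ 0.51  0.4  -0.08  1.09  0.   -0.47] F [ 0.9  4.1 -2. ] g 84.8
max step 24.267844244750563
[[-0.08, 2.43, 0.04, 0.002, 8.5], [-0.07, 2.42, 0.03, 0.002, 8.5], [-0.08, 2.43, 0.04, 0.002, 8.5], [-0.08, 2.42, 0.04, 0.002, 8.5], [-0.08, 2.43, 0.03, 0.002, 8.5]]
end [542.  305.4  44. ] 145.6433226494586
```

Emit:
drive_tool:
  moves:
    - [0,0,0,0,8.5]
    - [0,0,0,0,8.5]

```text
clock: 3.03
position: [545.8, 301.5, 169.6]
eef_rot: [-1.437, -0.752, 0.755]
wrist_force: [-1.0, 0.0, 0.4]
grip_width: 0.996
```

```bash
python3 - <<'E'
from plan import *
plan([[542,305.5,44]],145.7,5,8.5)
E
```

```text
t 3.03 tcp [545.8 301.5 169.6] zyaw 145.34 down [-0.002 -0.001 -1.   ] q [ 0.5   0.39 -0.08  1.1  -0.   -0.46] F [-1.   0.   0.4] g 85.1
max step 25.142393586611522
[[0.02, 2.51, 0.11, -0.001, 8.5], [0.02, 2.51, 0.11, -0.001, 8.5], [0.03, 2.52, 0.1, -0.001, 8.5], [0.02, 2.51, 0.11, -0.001, 8.5], [0.02, 2.51, 0.11, -0.001, 8.5]]
end [542.  305.5  44. ] 145.62848877463574
```

Emit:
drive_tool:
  moves:
    - [0.02,2.5,0.1,0,8.5]
    - [0.02,2.5,0.1,0,8.5]
    - [0.02,2.5,0.1,0,8.5]
    - [0.02,1.5,0.1,0,8.5]
    - [0,0,0,0,8.5]
    - [0,0,0,0,8.5]

```text
clock: 3.53
position: [543.5, 303.3, 80.9]
eef_rot: [-1.437, -0.751, 0.752]
wrist_force: [0.1, -0.9, 0.2]
grip_width: 0.993
```

```bash
python3 - <<'E'
from st import *
togo([542,305.5,44],145.7)
E
python3 snap.py wrist:w2;python3 st.py
```

```text
t 3.53 tcp [543.5 303.3  80.9] zyaw 145.25 down [-0.    -0.001 -1.   ] q [ 0.51  0.45 -0.2   0.92 -0.   -0.46] F [ 0.1 -0.9  0.2] g 84.8
togo tool cm [0.097 3.694 0.253] turn rad -0.008
t 3.53 tcp [543.5 303.3  80.9] zyaw 145.25 down [-0.    -0.001 -1.   ] q [ 0.51  0.45 -0.2   0.92 -0.   -0.46] F [ 0.1 -0.9  0.2] g 84.8
t 3.58 tcp [544.4 304.   82. ] zyaw 145.26 down [ 0.001  0.001 -1.   ] q [ 0.51  0.45 -0.2   0.92 -0.   -0.46] F [0.8 0.3 0. ] g 85.0
```

View pics/w2.png

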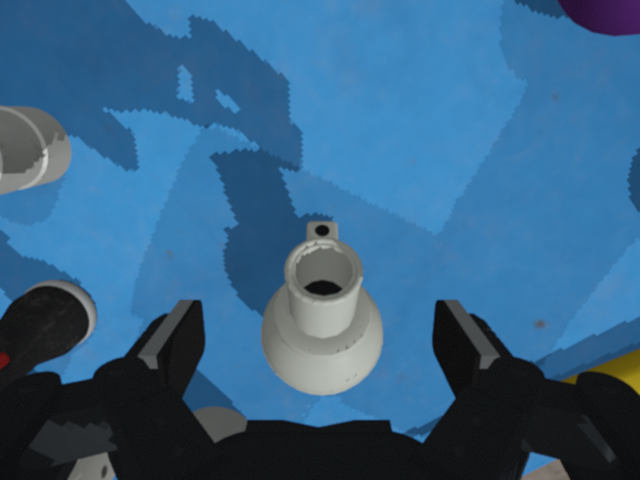

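Emit:
drive_tool:
  moves:
    - [0.05,1.3,0.08,0,8.5]
    - [0.05,1.3,0.08,0,8.5]
    - [0,1.1,0,0,8.5]
    - [0,0,0,0,8.5]
    - [0,0,0,0,8.5]

```text
clock: 4.0
position: [543.1, 306.1, 44.0]
eef_rot: [-1.436, -0.753, 0.753]
wrist_force: [-1.4, 0.4, 0.1]
grip_width: 0.997
```

```bash
python3 - <<'E'
from st import *
togo([542,305.5,44],145.7)
E
python3 snap.py side:s3 wrist:w3;python3 -c "
from h import *
crop(load('s3'),240,300,130,130,4,'s3c')"
```

```text
t 4.0 tcp [543.1 306.1  44. ] zyaw 145.33 down [ 0. -0. -1.] q [ 0.51  0.49 -0.24  0.84 -0.   -0.45] F [-1.4  0.4  0.1] g 85.1
togo tool cm [-0.113  0.001  0.062] turn rad -0.006
t 4.0 tcp [543.1 306.1  44. ] zyaw 145.33 down [ 0. -0. -1.] q [ 0.51  0.49 -0.24  0.84 -0.   -0.45] F [-1.4  0.4  0.1] g 85.1
```

View pics/s3c.png

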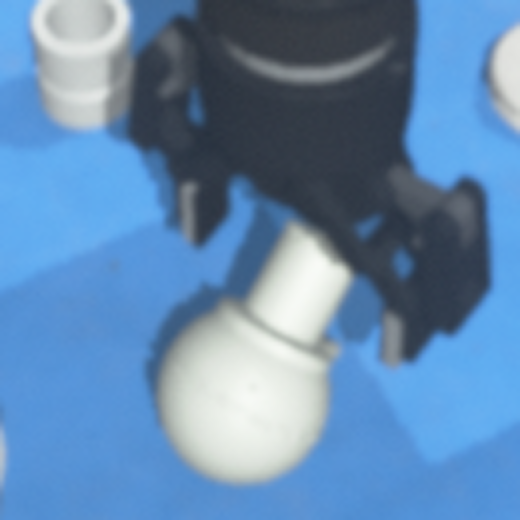

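View pics/w3.png

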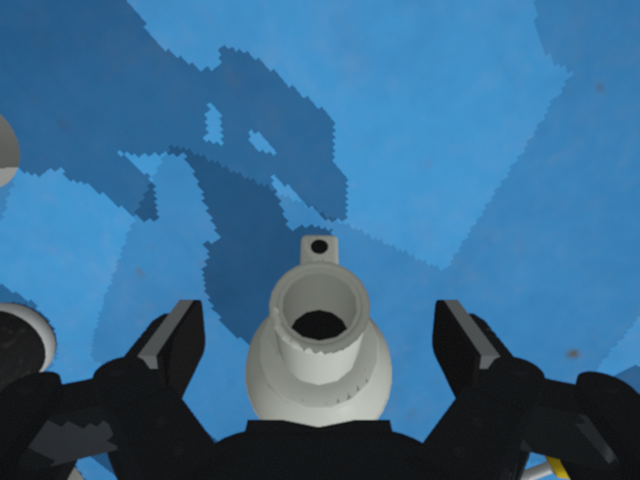

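Emit:
drive_tool:
  moves:
    - [0,0,0,0,6]
    - [0,0,0,0,4]
    - [0,0,0,0,3]
    - [0,0,0,0,2.5]
    - [0,0,0,0,2]
    - [0,0,0,0,2]
    - [0,0,0,0,2]
    - [0,0,0,0,2]

```text
clock: 4.77
position: [543.0, 306.5, 43.7]
eef_rot: [-1.436, -0.754, 0.753]
wrist_force: [-0.4, 0.3, 4.6]
grip_width: 0.347
```

```bash
python3 snap.py wrist:w4 side:s4;python3 -c "
from h import *
crop(load('s4'),240,300,130,130,4,'s4c')"
```

```text
t 4.77 tcp [543.  306.5  43.7] zyaw 145.37 down [ 0.  0. -1.] q [ 0.51  0.49 -0.24  0.84  0.   -0.45] F [-0.4  0.3  4.6] g 29.7
```

View pics/s4c.png

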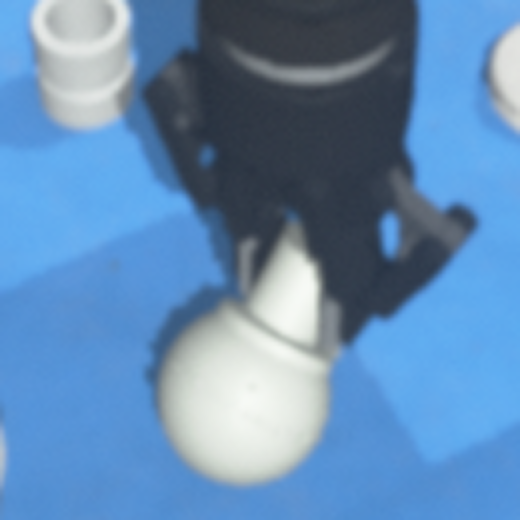

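View pics/w4.png

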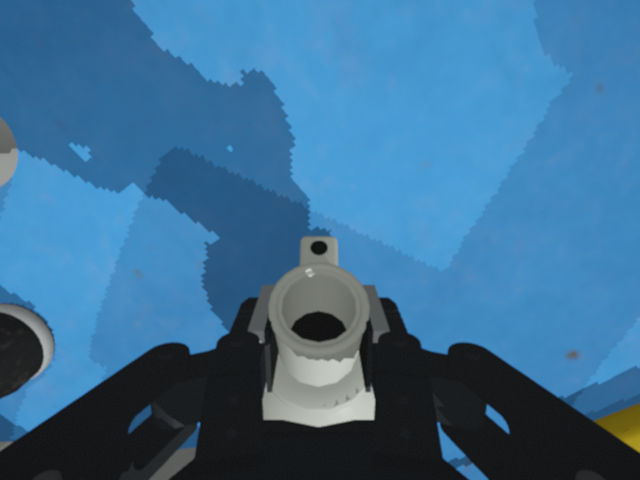

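Emit:
drive_tool:
  moves:
    - [0,-0.5,0,0,2]
    - [0,-1.5,0,0,2]
    - [0,-2.5,0,0,2]
    - [0,-2.5,0,0,2]
    - [0,-2.5,0,0,2]
    - [0,-2.5,0,0,2]
    - [0,-2.5,0,0,2]
    - [0,-2.2,0,0,2]
    - [0,-1.3,0,0,2]
    - [0,0,0,0,2]
    - [0,0,0,0,2]

```text
clock: 5.78
position: [543.2, 306.3, 223.5]
eef_rot: [-1.436, -0.754, 0.753]
wrist_force: [-0.7, -0.3, -0.5]
grip_width: 0.351
```

```bash
python3 snap.py wrist:w5 side:s5;python3 - <<'E'
from h import *
crop(load('s5'),220,200,160,140,4,'s5c')
from plan import *
plan([[555,200,226],[575,25,226]],92.4,12,2)
s=load("side0"); t=load("top0")
# spout tube height at x~660
o,d=ray(s,(180+320/4,120+190/4)); k=(-18-o[1])/d[1]; print(o+k*d)
E
```

```text
t 5.78 tcp [543.2 306.3 223.5] zyaw 145.36 down [ 0.001  0.    -1.   ] q [ 0.51  0.36  0.    1.21 -0.   -0.45] F [-0.7 -0.3 -0.5] g 30.0
t 5.88 tcp [542.2 305.8 221.8] zyaw 145.36 down [-0.002 -0.001 -1.   ] q [ 0.51  0.36 -0.    1.21 -0.   -0.45] F [-0.3 -0.3 -0.7] g 29.8
max step 23.56781516399087
[[-1.76, -0.09, -1.56, 0.077, 2], [-1.64, -0.1, -1.7, 0.077, 2], [-1.5, -0.09, -1.81, 0.077, 2], [-1.36, -0.09, -1.92, 0.077, 2], [-1.21, -0.05, -2.02, 0.077, 2], [-1.06, -0.0, -2.11, 0.077, 2], [-0.9, -0.0, -2.18, 0.077, 2], [-0.73, -0.0, -2.24, 0.077, 2], [-0.55, -0.0, -2.29, 0.077, 2], [-0.37, -0.0, -2.33, 0.077, 2], [-0.2, -0.0, -2.35, 0.077, 2], [-0.01, -0.0, -2.35, 0.077, 2]]
end [575.  25. 226.] 92.41406595738299
[650.45719661 -18.         208.08181874]
```

View pics/s5c.png

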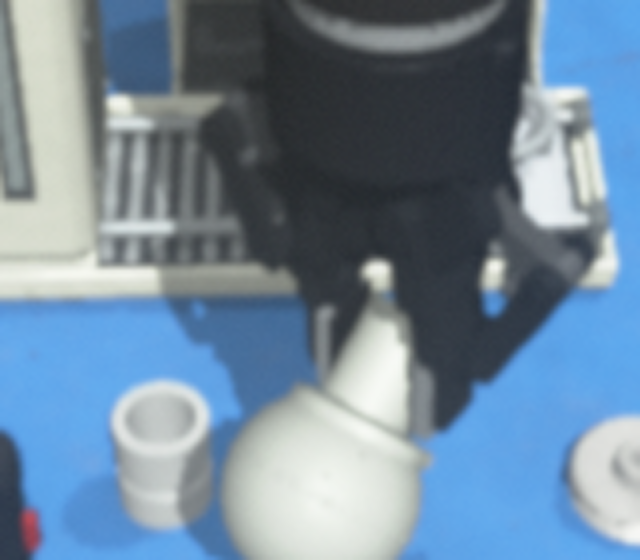

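Emit:
drive_tool:
  moves:
    - [-1.76,-0.2,-1.56,0.077,2]
    - [-1.64,-0.2,-1.7,0.077,2]
    - [-1.5,-0.2,-1.81,0.077,2]
    - [-1.36,-0.2,-1.92,0.077,2]
    - [-1.21,-0.2,-2.02,0.077,2]
    - [-1.06,-0.2,-2.11,0.077,2]
    - [-0.9,-0.2,-2.18,0.077,2]
    - [-0.73,-0.2,-2.24,0.077,2]
    - [-0.55,0,-2.29,0.077,2]
    - [-0.37,0,-2.33,0.077,2]
    - [-0.2,0,-2.25,0.077,2]
    - [0,0,-2.15,0.077,2]

```text
clock: 6.88
position: [574.3, 27.1, 237.5]
eef_rot: [-1.571, -0.028, 0.032]
wrist_force: [0.1, 0.7, -0.8]
grip_width: 0.347
```

Emit:
drive_tool:
  moves:
    - [0,0,0,0,2]
    - [0,0,0,0,2]

```text
clock: 7.05
position: [574.6, 27.5, 237.7]
eef_rot: [-1.57, -0.03, 0.034]
wrist_force: [-0.1, 0.1, -0.9]
grip_width: 0.35
```

```bash
python3 snap.py top:t6 side:s6;python3 - <<'E'
from h import *
crop(load('s6'),160,80,200,150,4,'s6c')
crop(load('t6'),280,80,160,200,3,'t6c')
from st import *
togo([616,27,238],92.4)
E
```

```text
t 7.05 tcp [574.6  27.5 237.7] zyaw 92.34 down [-0.003  0.    -1.   ] q [ 0.05  0.27 -0.1   1.21  0.    0.01] F [-0.1  0.1 -0.9] g 29.9
t 7.15 tcp [574.8  28.9 238.3] zyaw 92.47 down [-0.002  0.    -1.   ] q [ 0.05  0.27 -0.09  1.21  0.    0.01] F [ 1.  -0.2 -1.5] g 29.8
togo tool cm [ 4.112  0.023 -0.367] turn rad 0.001
```

View pics/s6c.png

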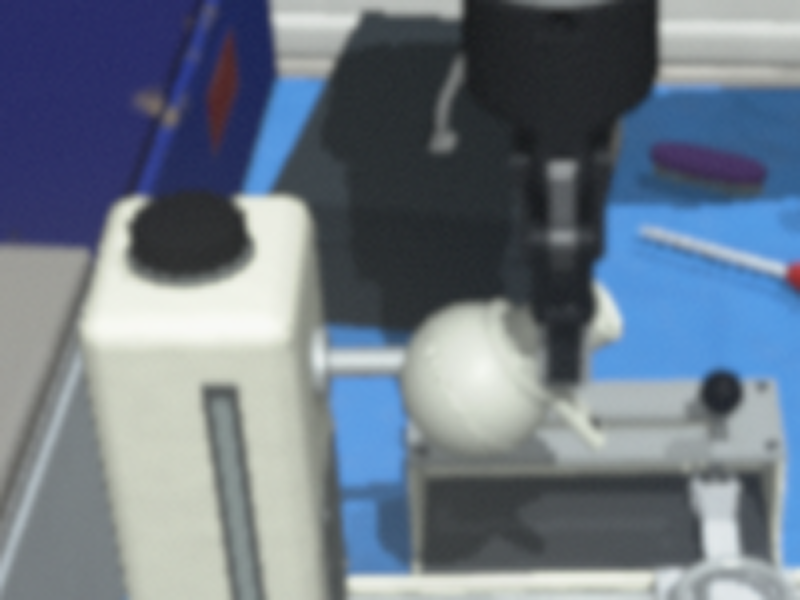

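View pics/t6c.png

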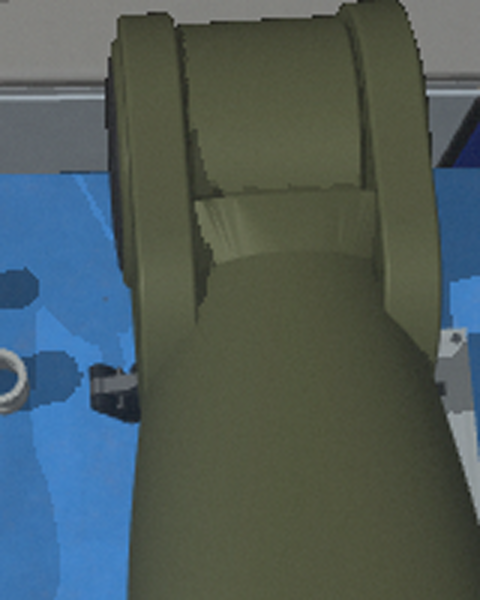

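Emit:
drive_tool:
  moves:
    - [1.2,0,0,0,2]
    - [1.2,0,0,0,2]
    - [0.6,0,0,0,2]
    - [0,0,0,0,2]
    - [0,0,0,0,2]

```text
clock: 7.57
position: [605.0, 30.5, 238.9]
eef_rot: [-1.57, -0.033, 0.035]
wrist_force: [-0.2, 0.3, -0.7]
grip_width: 0.352
```

Emit:
drive_tool:
  moves:
    - [0.4,0,0,0,2]
    - [0,0,0,0,2]

```text
clock: 7.73
position: [609.4, 30.2, 239.4]
eef_rot: [-1.57, -0.034, 0.034]
wrist_force: [0.0, 1.5, -1.2]
grip_width: 0.35
```

Emit:
drive_tool:
  moves:
    - [0.4,0,0,0,2]
    - [0,0,0,0,2]

```text
clock: 7.9
position: [613.8, 30.1, 239.5]
eef_rot: [-1.571, -0.034, 0.033]
wrist_force: [-1.0, 0.8, -0.9]
grip_width: 0.351
```

Emit:
drive_tool:
  moves:
    - [0.3,0,0,0,2]
    - [0,0,0,0,2]

```text
clock: 8.07
position: [615.8, 30.1, 239.2]
eef_rot: [-1.571, -0.032, 0.034]
wrist_force: [-1.8, 0.0, -1.3]
grip_width: 0.348
```

Emit:
drive_tool:
  moves:
    - [0.2,-0.1,0,0,2]
    - [0,0,0,0,2]

```text
clock: 8.23
position: [616.1, 30.2, 239.6]
eef_rot: [-1.571, -0.029, 0.037]
wrist_force: [-8.3, -1.0, 0.5]
grip_width: 0.345
```

Emit:
drive_tool:
  moves:
    - [0.2,-0.2,0,0,2]
    - [0,0,0,0,2]

```text
clock: 8.4
position: [616.6, 30.2, 241.0]
eef_rot: [-1.571, -0.027, 0.04]
wrist_force: [-11.0, 0.3, -0.0]
grip_width: 0.347
```

Emit:
drive_tool:
  moves:
    - [0.2,-0.2,0,0,2]
    - [0,0,0,0,2]

```text
clock: 8.57
position: [617.5, 30.1, 242.5]
eef_rot: [-1.571, -0.025, 0.041]
wrist_force: [-12.9, -1.0, -1.7]
grip_width: 0.351
```

```bash
python3 snap.py side:s7;python3 - <<'E'
from h import *
crop(load('s7'),160,80,200,150,4,'s7c')
E
```

```text
t 8.57 tcp [617.5  30.1 242.5] zyaw 92.41 down [-0.011 -0.001 -1.   ] q [ 0.05  0.35  0.03  1.26 -0.    0.01] F [-12.9  -1.   -1.7] g 30.0
```

View pics/s7c.png

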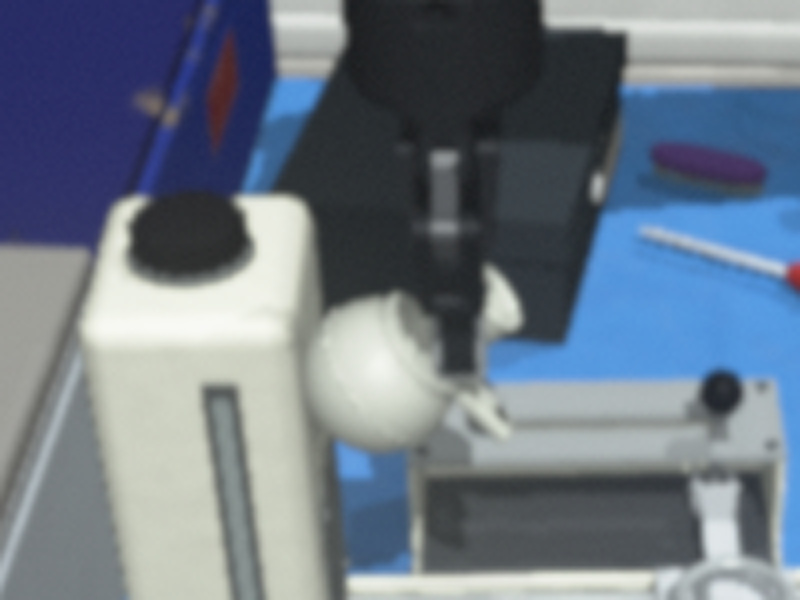

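Emit:
drive_tool:
  moves:
    - [0.3,-0.3,0,0,2]
    - [0.3,-0.3,0,0,2]
    - [0,0,0,0,2]

```text
clock: 8.87
position: [621.8, 30.1, 248.3]
eef_rot: [-1.571, -0.022, 0.044]
wrist_force: [-19.3, -2.5, 1.7]
grip_width: 0.346
```

Emit:
drive_tool:
  moves:
    - [0.3,-0.3,0,0,2]
    - [0.3,-0.3,0,0,2]
    - [0,0,0,0,2]

```text
clock: 9.12
position: [625.2, 30.2, 253.6]
eef_rot: [-1.571, -0.018, 0.048]
wrist_force: [-25.8, -2.0, 3.9]
grip_width: 0.35
```

```bash
python3 snap.py side:s8;python3 - <<'E'
from h import *
crop(load('s8'),160,80,200,150,4,'s8c')
E
```

```text
t 9.12 tcp [625.2  30.2 253.6] zyaw 92.4 down [-0.019 -0.001 -1.   ] q [ 0.05  0.37  0.09  1.3  -0.    0.01] F [-25.8  -2.    3.9] g 29.9
```

View pics/s8c.png

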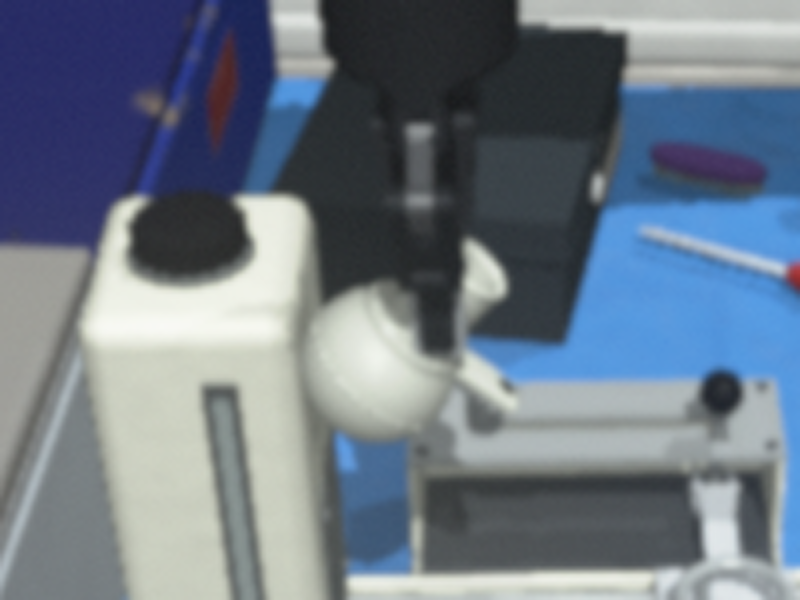

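Emit:
drive_tool:
  moves:
    - [0.3,-0.35,0,0,2]
    - [0.3,-0.35,0,0,2]
    - [0.3,-0.35,0,0,2]
    - [0,0,0,0,2]

```text
clock: 9.5
position: [636.4, 30.6, 266.2]
eef_rot: [-1.571, -0.022, 0.044]
wrist_force: [-23.8, -1.9, 8.5]
grip_width: 0.352
```

Emit:
drive_tool:
  moves:
    - [0.3,-0.3,0,0,2]
    - [0.3,-0.3,0,0,2]
    - [0.3,-0.3,0,0,2]
    - [0,0,0,0,2]

```text
clock: 9.83
position: [649.1, 31.2, 275.7]
eef_rot: [-1.571, -0.028, 0.038]
wrist_force: [-12.1, -1.4, 4.1]
grip_width: 0.348
```

```bash
python3 snap.py side:s9;python3 - <<'E'
from h import *
crop(load('s9'),160,80,200,150,4,'s9c')
E
```

```text
t 9.83 tcp [649.1  31.2 275.7] zyaw 92.4 down [-0.007 -0.001 -1.   ] q [ 0.05  0.41  0.18  1.36 -0.    0.01] F [-12.1  -1.4   4.1] g 29.7
```

View pics/s9c.png

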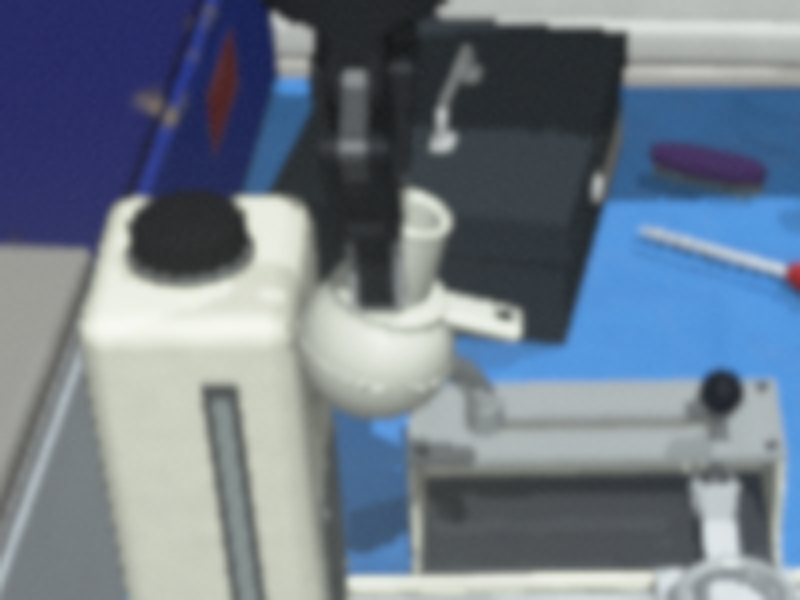

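```bash
cat > ov.py <<'E'
from h import *
def flaskM(tilt,lean): # tilt deg toward lean azimuth (deg), tab x axis toward lean
    a=np.radians(lean);t=np.radians(tilt)
    hdir=np.array([np.cos(a),np.sin(a),0]);up=np.array([0,0,1.])
    z=np.cos(t)*up+np.sin(t)*hdir; x=np.cos(t)*hdir-np.sin(t)*up
    return np.stack([x,np.cross(z,x),z],1)
def draw(c,B,M,x0,y0,w,h,s,name):
    im=cv2.resize(c["color"][y0:y0+h,x0:x0+w,::-1],None,fx=s,fy=s,interpolation=cv2.INTER_CUBIC)
    th=np.linspace(0,2*np.pi,40)
    def pl(P,col):
        q=(proj(c,P@M.T+B)-[x0,y0])*s; cv2.polylines(im,[np.int32(q*8)],False,col,1,cv2.LINE_AA,3)
    for r,z in [(16,64),(16,30),(24.5,29)]: pl(np.stack([r*np.cos(th),r*np.sin(th),0*th+z],1),(0,0,255))
    # ball silhouette
    o=-c["R"].T@c["t"]; v=(B-o)/np.linalg.norm(B-o); e1=np.cross(v,[0,0,1.]);e1/=np.linalg.norm(e1);e2=np.cross(v,e1)
    q=33*(np.cos(th)[:,None]*e1+np.sin(th)[:,None]*e2)+B; q=(proj(c,q)-[x0,y0])*s; cv2.polylines(im,[np.int32(q*8)],True,(0,160,0),1,cv2.LINE_AA,3)
    pl(np.array([[24,-9,20],[56,-9,20],[56,9,20],[24,9,20.]]),(255,0,0)); pl(np.array([[24,-9,27],[56,-9,27],[56,9,27],[24,9,27.]]),(255,0,0))
    cv2.imwrite("pics/"+name+".png",im)
E
python3 - <<'E'
from ov import *
c=load("s9")
# find ball centre: image centre of ball approx zoom (376,345)
u=(160+377/4,80+340/4)
o,d=ray(c,u); k=(31-o[1])/d[1]; B=o+k*d; print(B)
ims=[]
for t in (10,15,20):
    draw(c,B,flaskM(t,182.5),220,110,90,85,6,"o%d"%t); ims.append(cv2.imread("pics/o%d.png"%t)[:,60:460])
cv2.imwrite("pics/o.png",cv2.resize(np.hstack(ims),None,fx=.66,fy=.66))
E
```

```text
[653.15002228  31.         246.59227322]
```

View pics/o.png

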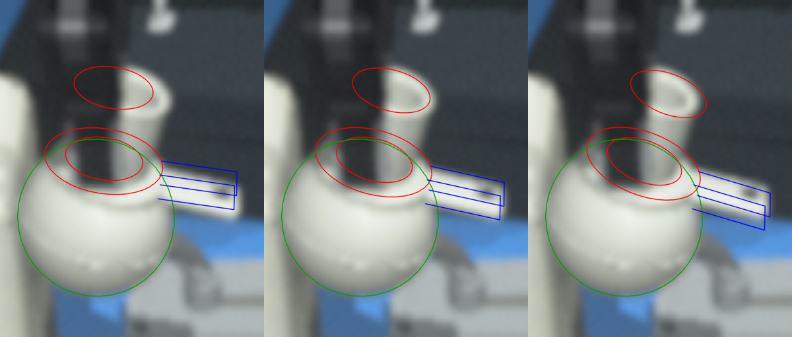

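Emit:
drive_tool:
  moves:
    - [-0.4,-0.1,0,0,2]
    - [-0.8,-0.3,0,0,2]
    - [-1.5,-0.5,0,0,2]
    - [-2,-0.5,0,0,2]
    - [-2,-0.2,-0.5,0,2]
    - [-2,0,-1,0,2]
    - [-2,0,-1,0,2]
    - [-2,0,-1,0,2]
    - [-2,0,-1,0,2]
    - [-1,0,-0.5,0,2]
    - [0,0,0,0,2]
    - [0,0,0,0,2]

```text
clock: 10.88
position: [498.1, -24.9, 292.6]
eef_rot: [-1.57, -0.034, 0.031]
wrist_force: [0.7, 0.1, -1.5]
grip_width: 0.347
```

```bash
python3 snap.py side:s10 wrist:w10;python3 - <<'E'
from h import *
crop(load('s10'),260,40,200,150,4,'s10c')
E
```

```text
t 10.88 tcp [498.1 -24.9 292.6] zyaw 92.38 down [ 0.002  0.    -1.   ] q [-0.05  0.1  -0.17  1.3   0.   -0.09] F [ 0.7  0.1 -1.5] g 29.6
```

View pics/s10c.png

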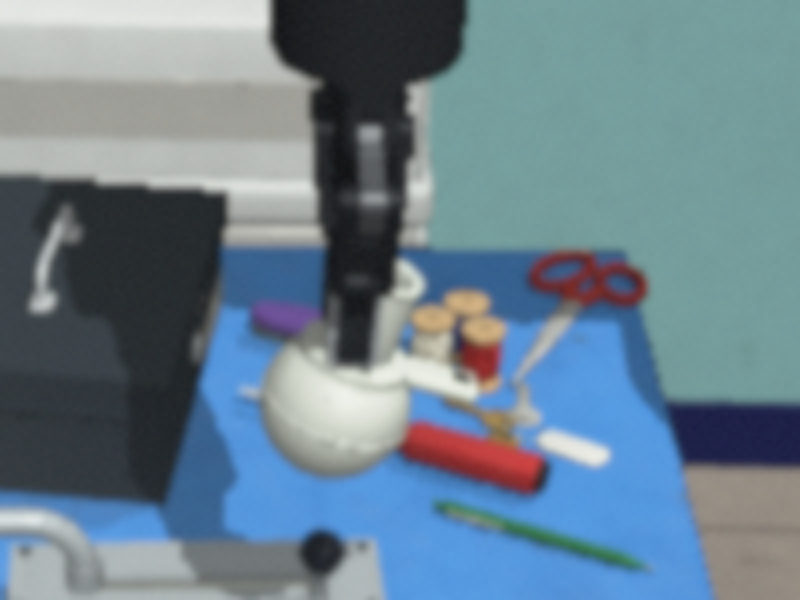

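View pics/w10.png

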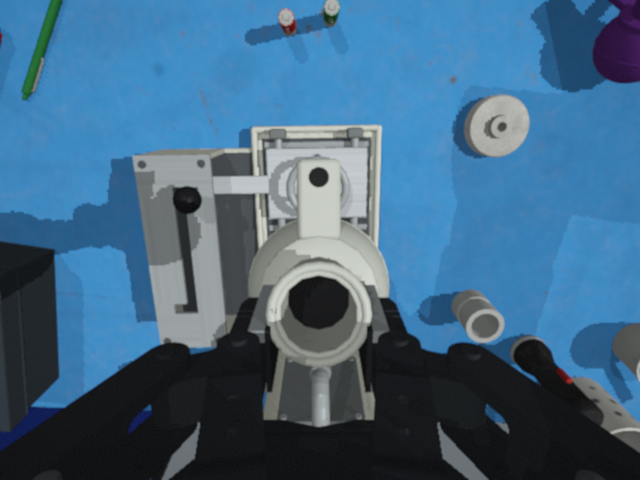

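```bash
python3 - <<'E'
from ov import *
from scipy.optimize import least_squares
s=load("s10");w=load("w10")
S=lambda x,y:np.array((260+x/4,40+y/4))
def f(p):
    B=p[:3];M=flaskM(p[3],p[4]); P=lambda *a:M@np.array(a)+B
    r=list(proj(s,B)[0]-S(336,400))
    r+=list((proj(w,P(0,0,64))[0]-[320,314])/2)+list((proj(w,P(56,0,27))[0]-[319,160])/2)
    r+=[p[4]-182.4]
    return r
q=least_squares(f,[500,-25,265,15,182]);print(np.round(q.x,1),np.round(q.fun,1))
print("wrist cam",ray(w,(0,0))[0])
for t in (5,10,15,20):
    r=least_squares(lambda p:f(np.r_[p[:3],t,p[3]]),[500,-25,265,182]);print(t,np.round(r.x,1),np.round(r.fun,1),r.cost)
B=q.x[:3];M=flaskM(q.x[3],q.x[4])
draw(s,B,M,300,90,80,80,6,"oa");draw(w,B,M,160,100,320,240,2,"ob")
a=cv2.imread("pics/oa.png");b=cv2.imread("pics/ob.png")
b=b[:,120:440]
cv2.imwrite("pics/oc.png",np.hstack([a,b[:480]]))
print("ring/knob wrist",atz(w,(187,200),105))
E
```

```text
[504.2 -24.5 264.3  17.3 182.5] [-1.1 -0.  -0.1  0.1  0.1 -0.6  0.1]
wrist cam [424.76165197 -28.42704833 435.58756725]
5 [498.6 -25.4 252.9 182.1] [ 1.9  5.4 -1.1  4.  -0.1 -3.3 -0.3] 30.580065596150728
10 [501.  -25.1 257.2 182.2] [ 0.6  3.4 -0.7  2.6 -0.  -2.5 -0.2] 12.6280749860434
15 [503.3 -24.7 262.  182.4] [-0.6  1.1 -0.3  0.9  0.1 -1.3 -0. ] 2.126343635504398
20 [505.4 -24.2 267.2 182.7] [-1.6 -1.4  0.2 -0.9  0.1  0.3  0.3] 2.8556178169106947
ring/knob wrist [ 501.42170959 -138.02353848  105.        ]
```

View pics/oc.png

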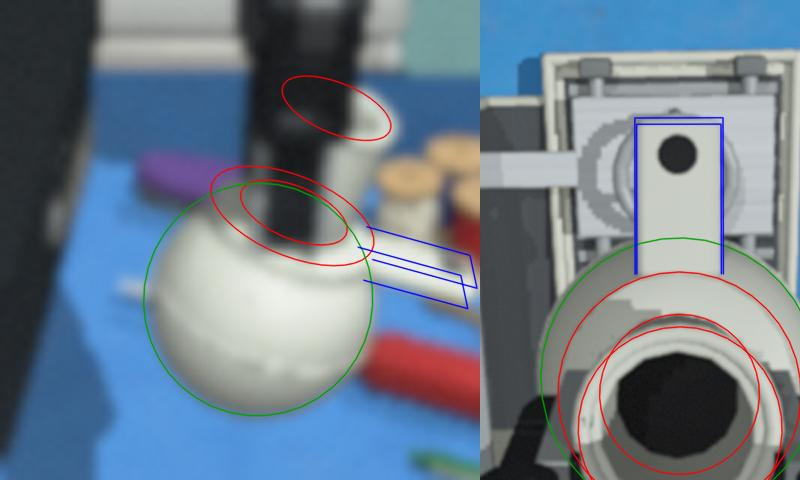

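```bash
python3 - <<'E'
from ov import *
w=load("w10");t=load("top0")
for u in [(317.5,187.5),(272,185)]: print(atz(w,u,60))
crop(w,240,120,160,130,5,"w10r")
im=cv2.resize(t["color"][250:290,340:440,::-1],None,fx=8,fy=8,interpolation=cv2.INTER_CUBIC);cv2.imwrite("pics/t0r.png",im)
E
```

```text
[494.16604652 -26.10162692  60.        ]
[493.57784401 -70.10926347  60.        ]
```

View pics/w10r.png

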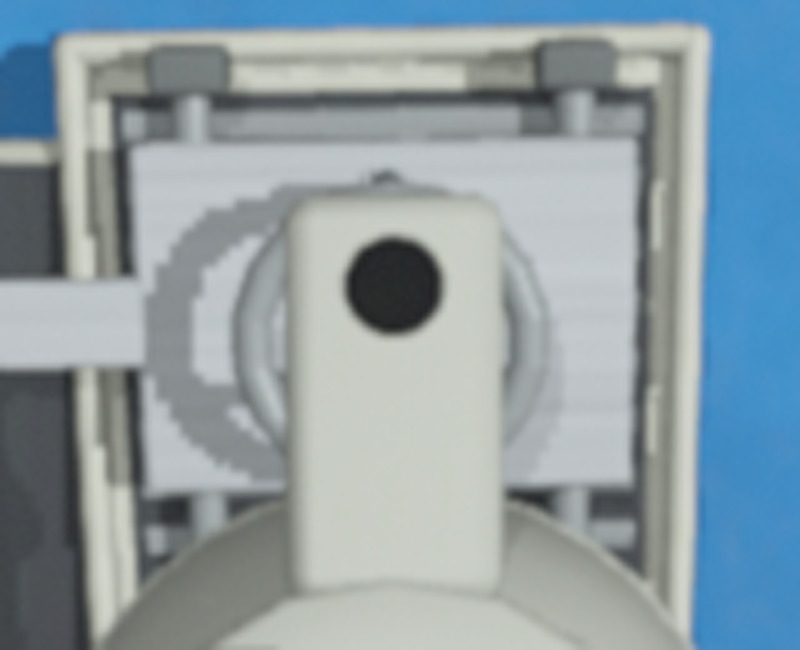

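View pics/t0r.png

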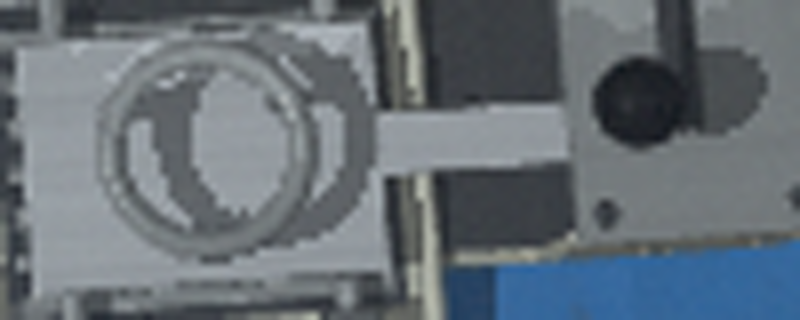

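```bash
python3 - <<'E'
from plan import *
togo([487.4,-26.7,128],92.4)
plan([[487.4,-26.7,128]],92.4,8,2)
E
```

```text
t 10.98 tcp [498.7 -24.5 292.1] zyaw 92.43 down [ 0.001  0.    -1.   ] q [-0.05  0.1  -0.17  1.3   0.   -0.09] F [-0.3  0.5 -1. ] g 29.5
togo tool cm [-1.158 16.412 -0.175] turn rad 0.001
t 10.98 tcp [498.7 -24.5 292.1] zyaw 92.43 down [ 0.001  0.    -1.   ] q [-0.05  0.1  -0.17  1.3   0.   -0.09] F [-0.3  0.5 -1. ] g 29.5
max step 20.56656740678181
[[-0.14, 2.05, -0.02, 0.0, 2], [-0.14, 2.05, -0.02, 0.0, 2], [-0.15, 2.05, -0.02, 0.0, 2], [-0.14, 2.06, -0.03, 0.0, 2], [-0.14, 2.05, -0.02, 0.0, 2], [-0.14, 2.05, -0.02, 0.0, 2], [-0.14, 2.05, -0.02, 0.0, 2], [-0.14, 2.05, -0.02, 0.0, 2]]
end [487.4 -26.7 128. ] 92.43383031228943
```

Emit:
drive_tool:
  moves:
    - [-0.3,1.2,-0.04,0,2]
    - [-0.3,2.4,-0.04,0,2]
    - [-0.3,2.6,-0.04,0,2]
    - [-0.2,2.6,-0.04,0,2]
    - [0,2.6,0,0,2]
    - [0,2.4,0,0,2]
    - [0,1.6,0,0,2]
    - [0,0.6,0,0,2]
    - [0,0,0,0,2]
    - [0,0,0,0,2]

```text
clock: 11.82
position: [487.4, -26.6, 132.2]
eef_rot: [-1.57, -0.034, 0.033]
wrist_force: [0.1, -0.0, -0.5]
grip_width: 0.348
```

```bash
python3 snap.py side:s11 ;python3 - <<'E'
from h import *
crop(load('s11'),280,150,150,110,5,'s11c')
from st import *
togo([487.4,-26.7,113.5],92.4)
E
```

```text
t 11.82 tcp [487.4 -26.6 132.2] zyaw 92.45 down [ 0.  0. -1.] q [-0.05  0.17 -0.47  0.93  0.   -0.1 ] F [ 0.1 -0.  -0.5] g 29.7
t 11.87 tcp [487.9 -26.8 132.9] zyaw 92.44 down [ 0.002 -0.    -1.   ] q [-0.05  0.17 -0.47  0.93  0.   -0.1 ] F [ 1.1 -0.9 -0.5] g 29.6
togo tool cm [-0.053  1.936  0.008] turn rad 0.001
```

View pics/s11c.png

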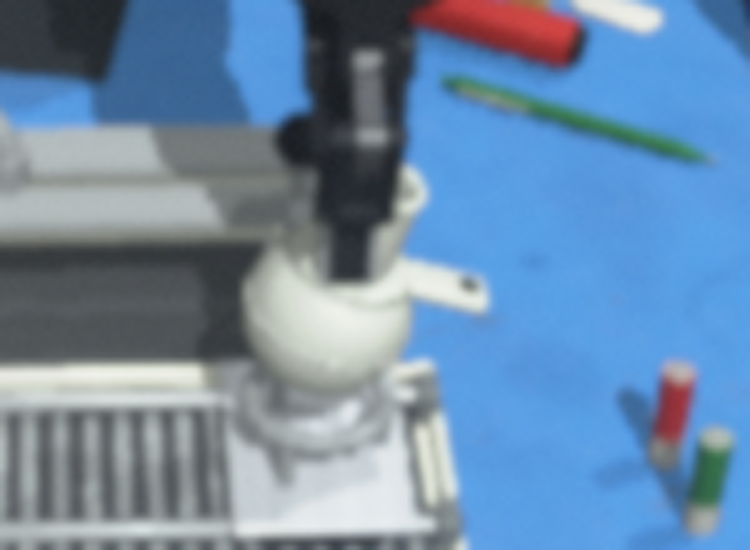

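```bash
python3 - <<'E'
from ov import *
s=load("s11")
for X in [(493.5,-26.3,60),(493.5,-26.3,104.3),(494.5,-26.3,104.3)]: print((proj(s,X)[0]-[280,150])*5)
draw(s,np.array([493.5,-26.3,104.3]),flaskM(17,182.5),310,180,70,70,8,"od")
E
```

```text
[318.7328199  393.79137659]
[323.95000826 306.98081559]
[321.35822178 306.92817073]
```

View pics/od.png

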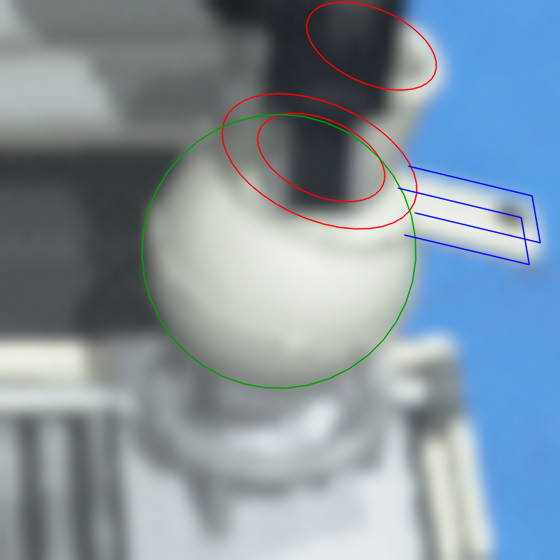

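Emit:
drive_tool:
  moves:
    - [0.1,0.6,0,0,2]
    - [0.05,0.5,0,0,2]
    - [0,0.3,0,0,2]
    - [0,0,0,0,2]
    - [0,0,0,0,2]

```text
clock: 12.28
position: [487.9, -26.9, 117.8]
eef_rot: [-1.571, -0.033, 0.033]
wrist_force: [-0.1, 0.9, -1.4]
grip_width: 0.349
```

Emit:
drive_tool:
  moves:
    - [0,0.2,0,0,2]
    - [0,0,0,0,2]

```text
clock: 12.45
position: [488.1, -26.9, 115.8]
eef_rot: [-1.571, -0.033, 0.033]
wrist_force: [0.4, -0.1, -1.3]
grip_width: 0.347
```

Emit:
drive_tool:
  moves:
    - [0,0.15,0,0,2]
    - [0,0,0,0,2]

```text
clock: 12.62
position: [488.7, -26.6, 114.7]
eef_rot: [-1.57, -0.034, 0.032]
wrist_force: [1.0, 0.4, -0.3]
grip_width: 0.347
```

Emit:
drive_tool:
  moves:
    - [0,0.15,0,0,2]
    - [0,0,0,0,2]

```text
clock: 12.78
position: [489.2, -26.1, 113.9]
eef_rot: [-1.569, -0.035, 0.032]
wrist_force: [0.4, 3.1, 5.7]
grip_width: 0.347
```

Emit:
drive_tool:
  moves:
    - [0,0.1,0,0,2]
    - [0,0,0,0,2]

```text
clock: 12.95
position: [489.9, -26.0, 113.7]
eef_rot: [-1.569, -0.037, 0.031]
wrist_force: [-1.1, 3.7, 11.1]
grip_width: 0.345
```

```bash
python3 snap.py side:s12 ;python3 - <<'E'
from h import *
crop(load('s12'),280,150,150,110,5,'s12c')
E
```

```text
t 12.95 tcp [489.9 -26.  113.7] zyaw 92.45 down [ 0.004  0.002 -1.   ] q [-0.05  0.19 -0.49  0.89  0.   -0.1 ] F [-1.1  3.7 11.1] g 29.5
```

View pics/s12c.png

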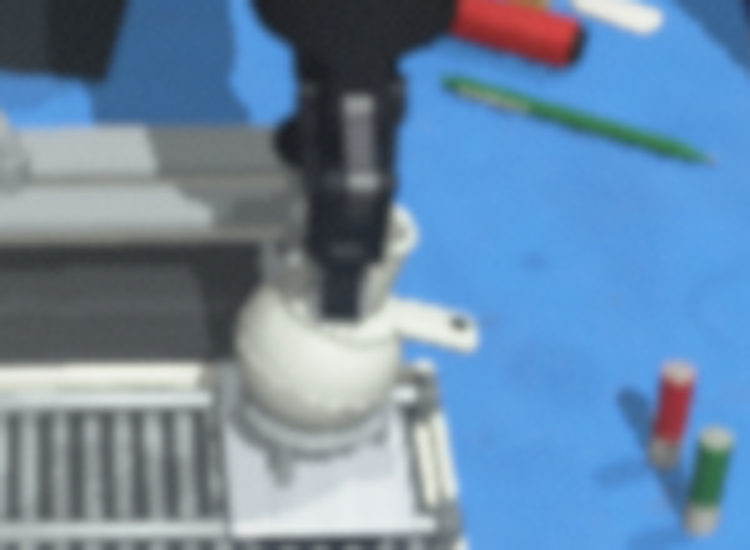

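Emit:
drive_tool:
  moves:
    - [0,-0.15,0,0,2]
    - [0,0,0,0,2.6]
    - [0,0,0,0,3.0]
    - [0,0,0,0,3.4]
    - [0,0,0,0,4]
    - [0,0,0,0,5]
    - [0,0,0,0,6]
    - [0,0,0,0,6]

```text
clock: 13.67
position: [487.7, -27.0, 113.1]
eef_rot: [-1.571, -0.032, 0.034]
wrist_force: [0.0, 0.6, -0.2]
grip_width: 0.707
```

```bash
python3 snap.py side:s13 wrist:w13;python3 - <<'E'
from h import *
crop(load('s13'),280,150,150,110,5,'s13c')
E
```

```text
t 13.67 tcp [487.7 -27.  113.1] zyaw 92.41 down [-0.001 -0.    -1.   ] q [-0.06  0.19 -0.49  0.89 -0.   -0.1 ] F [ 0.   0.6 -0.2] g 60.4
```

View pics/s13c.png

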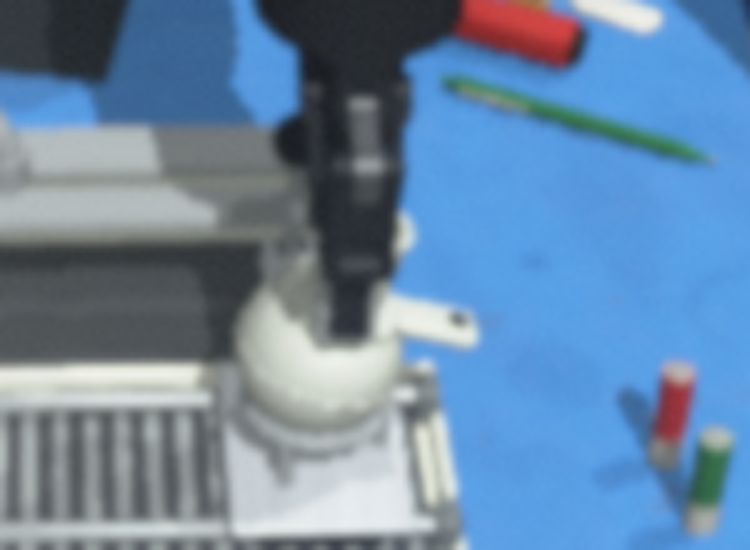

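View pics/w13.png

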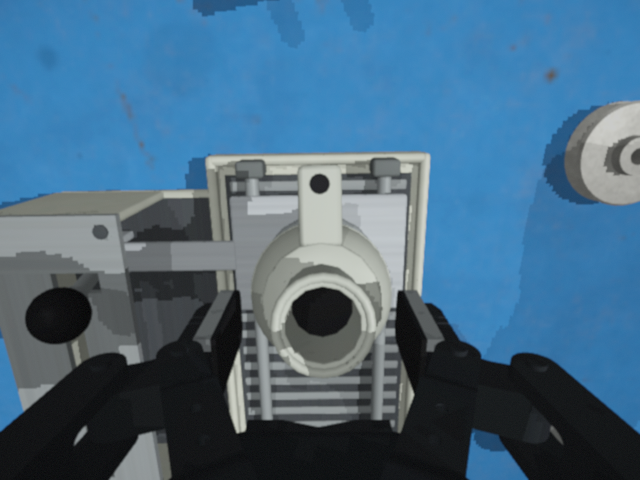

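Emit:
drive_tool:
  moves:
    - [0,-1,0,0,7]
    - [0,-2,0,0,8.5]
    - [0,-2.5,0,0,8.5]
    - [0,-2,0,0,8.5]
    - [0,0,0,0.12,8.5]
    - [0,0,0,0.12,8.5]
    - [0,0,0,0.12,8.5]
    - [0,0,0,0.12,8.5]
    - [0,0,0,0.12,8.5]
    - [0,0,0,0.12,8.5]
    - [0,0,0,0.12,8.5]
    - [0,0,0,0.12,8.5]

```text
clock: 14.77
position: [488.2, -26.9, 189.2]
eef_rot: [-1.448, 0.72, -0.721]
wrist_force: [-0.1, -0.4, 0.5]
grip_width: 0.997
```

Emit:
drive_tool:
  moves:
    - [0,0,0,0.12,8.5]
    - [0,0,0,0.12,8.5]
    - [0,0,0,0.12,8.5]
    - [0,0,0,0.12,8.5]
    - [0,0,0,0.12,8.5]
    - [0,0,0,0,8.5]
    - [0,0,0,0,8.5]

```text
clock: 15.35
position: [488.3, -26.9, 189.0]
eef_rot: [-1.235, 1.167, -1.168]
wrist_force: [0.2, -0.6, 0.8]
grip_width: 0.996
```

```bash
python3 snap.py side:s14 wrist:w14;python3 - <<'E'
from h import *
crop(load('s14'),280,150,150,110,5,'s14c')
from st import *
togo([488,-26.5,120],2.5)
E
```

```text
t 15.35 tcp [488.3 -26.9 189. ] zyaw 3.23 down [ 0. -0. -1.] q [-0.05  0.13 -0.38  1.06 -0.    1.46] F [ 0.2 -0.6  0.8] g 85.0
t 15.45 tcp [488.2 -26.9 188.7] zyaw 3.19 down [ 0. -0. -1.] q [-0.05  0.13 -0.38  1.06 -0.    1.46] F [ 0.4  0.  -0.1] g 84.5
togo tool cm [-0.039  6.874 -0.021] turn rad 0.012
```

View pics/s14c.png

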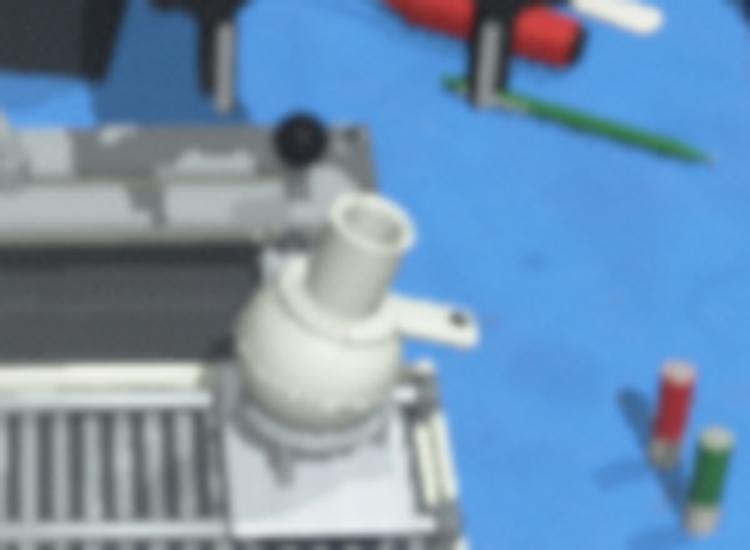

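View pics/w14.png

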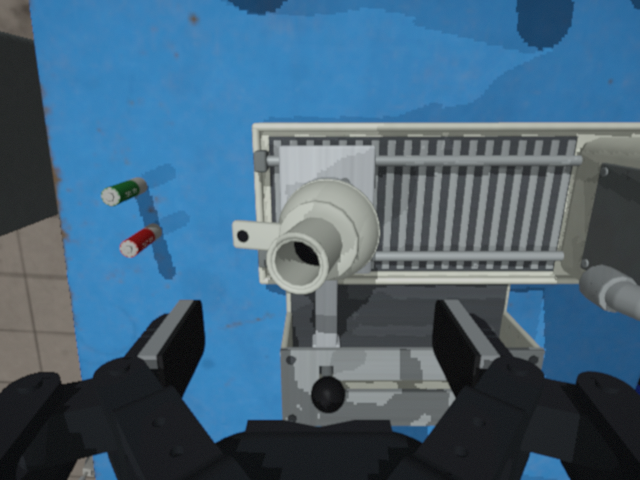

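```bash
python3 - <<'E'
from ov import *
from scipy.optimize import least_squares
s=load("s14");w=load("w14")
S=lambda x,y:np.array((280+x/5,150+y/5))
def Rm(p): return Ro.from_rotvec([p[0],p[1],0]).as_matrix()@Ro.from_euler('z',p[2]).as_matrix()
def f(p):
    B=np.array([p[0],p[1],85]);M=Rm(p[2:5]); P=lambda *a:M@np.array(a)+B
    r=list(proj(s,P(0,0,64))[0]-S(371,226))+list(proj(s,P(49,0,27))[0]-S(463,318))+list(proj(s,B)[0]-S(320,352))
    r+=list((proj(w,P(0,0,64))[0]-[298,263])/1.5)+list((proj(w,P(49,0,27))[0]-[241.5,236])/1.5)+list((proj(w,B)[0]-[330,229])/3)
    return r
q=least_squares(f,[493,-26,0,-.3,3.18]);M=Rm(q.x[2:5]);print(np.round(q.x,3),np.round(q.fun,1),"z axis",M[:,2],"lean az",np.degrees(np.arctan2(M[1,2],M[0,2])),"tilt",np.degrees(np.arccos(M[2,2])))
B=np.array([*q.x[:2],85]);draw(s,B,M,310,170,90,80,6,"oa");draw(w,B,M,200,140,200,160,3,"ob")
a=cv2.imread("pics/oa.png");b=cv2.imread("pics/ob.png");cv2.imwrite("pics/oc.png",np.hstack([a[:480,60:420],b[:480,20:460]]))
E
```

```text
[ 4.9485e+02 -2.4805e+01  2.7000e-02 -2.6500e-01  3.2290e+00] [-0.1 -1.3 -0.8 -0.3 -0.3 -0.8 -0.2 -0.3  0.  -0.1 -0.7 -0.6] z axis [-0.26187917 -0.02635927  0.96474063] lean az -174.25228970203014 tilt 15.260167119379744
```

View pics/oc.png

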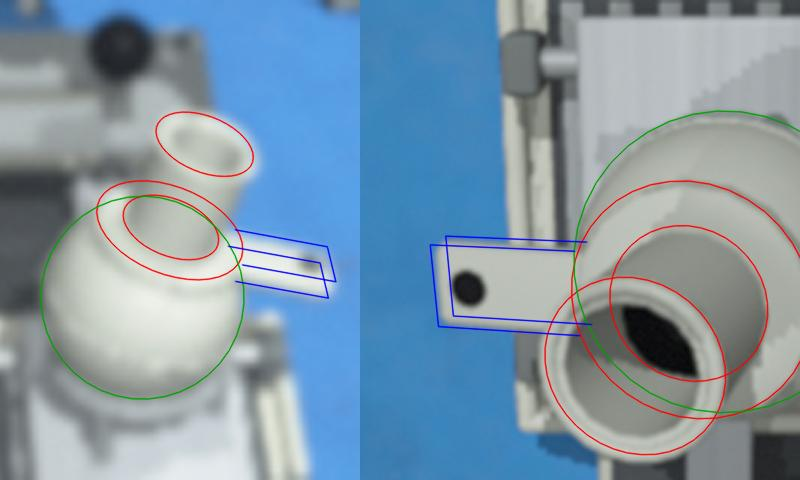

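Emit:
drive_tool:
  moves:
    - [0.05,1,0.2,0,8.5]
    - [0.05,2,0.2,0,8.5]
    - [0,2,0.2,0,8.5]
    - [0,1.5,0,0,8.5]
    - [0,0.3,0,0,8.5]
    - [0,0,0,0,8.5]
    - [0,0,0,0,8.5]

```text
clock: 16.03
position: [494.3, -27.6, 120.6]
eef_rot: [-1.234, 1.17, -1.17]
wrist_force: [0.7, -0.0, -0.5]
grip_width: 0.994
```

```bash
python3 - <<'E'
from st import *
togo([494.3,-25.3,121],2.5)
E
```

```text
t 16.03 tcp [494.3 -27.6 120.6] zyaw 3.06 down [-0.  0. -1.] q [-0.06  0.19 -0.47  0.91  0.    1.46] F [ 0.7 -0.  -0.5] g 84.9
togo tool cm [-0.225 -0.042  0.013] turn rad 0.01
```

Emit:
drive_tool:
  moves:
    - [-0.2,0,0,0,7]
    - [0,0,0,0,6]
    - [0,0,0,0,5.5]
    - [0,0,0,0,5]
    - [0,0,0,0,4.6]
    - [0,0,0,0,4.3]
    - [0,0,0,0,4.1]
    - [0,0,0,0,3.9]
    - [0,0,0,0,3.7]
    - [0,0,0,0,3.55]
    - [0,0,0,0,3.55]
    - [0,0,0,0,3.55]

```text
clock: 17.03
position: [494.1, -25.5, 120.4]
eef_rot: [-1.234, 1.17, -1.17]
wrist_force: [-0.1, 0.5, 0.2]
grip_width: 0.414
```

```bash
python3 snap.py side:s15 wrist:w15;python3 - <<'E'
from h import *
crop(load('s15'),280,150,150,110,5,'s15c')
E
```

```text
t 17.03 tcp [494.1 -25.5 120.4] zyaw 3.04 down [-0.  0. -1.] q [-0.05  0.19 -0.47  0.91  0.    1.47] F [-0.1  0.5  0.2] g 35.3
```

View pics/s15c.png

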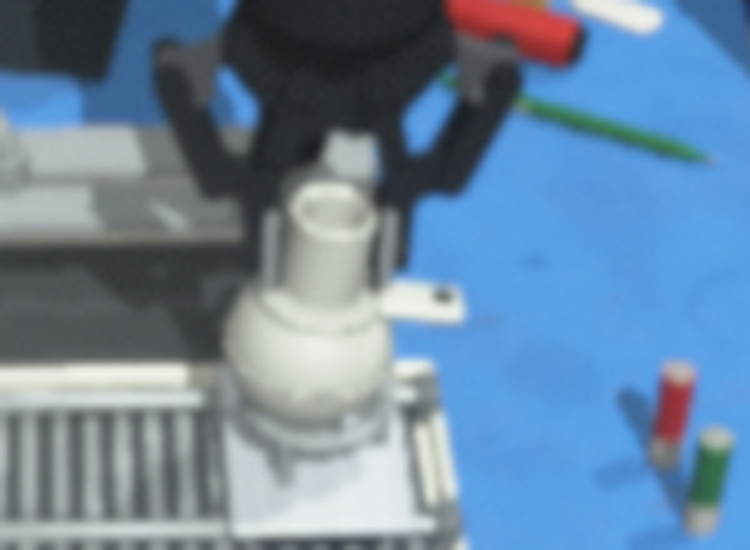

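View pics/w15.png

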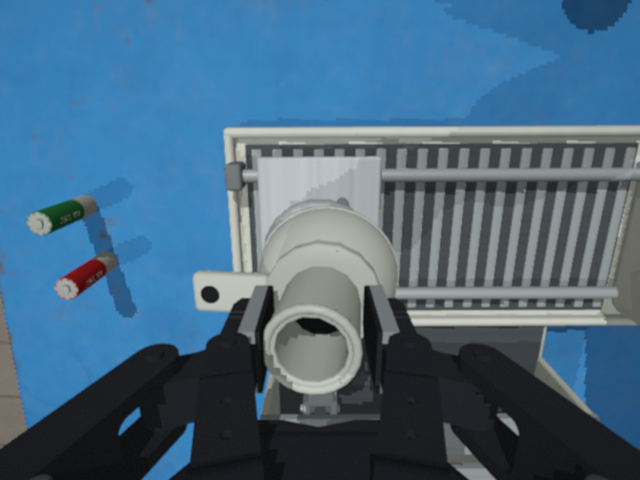

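```bash
cat > fit.py <<'E'
from ov import *
from scipy.optimize import least_squares
def Rm(p): return Ro.from_rotvec([p[0],p[1],0]).as_matrix()@Ro.from_euler('z',p[2]).as_matrix()
def fit(obs,z=85,show=True,z0=None):
    """obs list (cam,point in flask frame,pixel,weight)"""
    def f(p):
        B=np.array([p[0],p[1],z if len(p)==5 else p[5]]);M=Rm(p[2:5]); r=[]
        for c,P,u,w in obs: r+=list((proj(c,M@np.array(P)+B)[0]-u)*w)
        return r
    x0=[493,-26,0,0,3.18]+([85] if z is None else [])
    q=least_squares(f,x0); M=Rm(q.x[2:5]); B=np.array([q.x[0],q.x[1],z if z else q.x[5]])
    print("B",np.round(B,1),"tilt deg",round(np.degrees(np.arccos(M[2,2])),2),"zaxis",np.round(M[:,2],3),"res",np.round(q.fun,1))
    return B,M
E
python3 - <<'E'
from fit import *
s=load("s15");w=load("w15");S=lambda x,y:np.array((280+x/5,150+y/5))
obs=[(s,(0,0,64),S(333,211),1),(s,(49,0,27),S(443,296),1),(s,(0,0,0),S(308,348),1),(w,(0,0,64),(313,347),.5),(w,(49,0,27),(210,294),.5),(w,(0,0,0),(330,268),.3)]
B,M=fit(obs);fit(obs,None)
draw(s,B,M,310,170,90,80,6,"oa");draw(w,B,M,180,190,240,220,2.2,"ob")
a=cv2.imread("pics/oa.png");b=cv2.imread("pics/ob.png");cv2.imwrite("pics/oc.png",np.hstack([a[:480,:360],b[:480,20:460]]))
E
```

```text
B [498.6 -24.7  85. ] tilt deg 6.08 zaxis [-0.094 -0.048  0.994] res [-0.2  0.3  0.   0.2  0.1 -0.  -0.1  0.1  0.5 -0.  -0.9  0. ]
B [499.  -23.6  86.8] tilt deg 6.37 zaxis [-0.1   -0.047  0.994] res [-0.2 -0.  -0.  -0.2 -0.  -0.4 -0.1 -0.   0.4 -0.1 -0.6 -0.2]
```

View pics/oc.png

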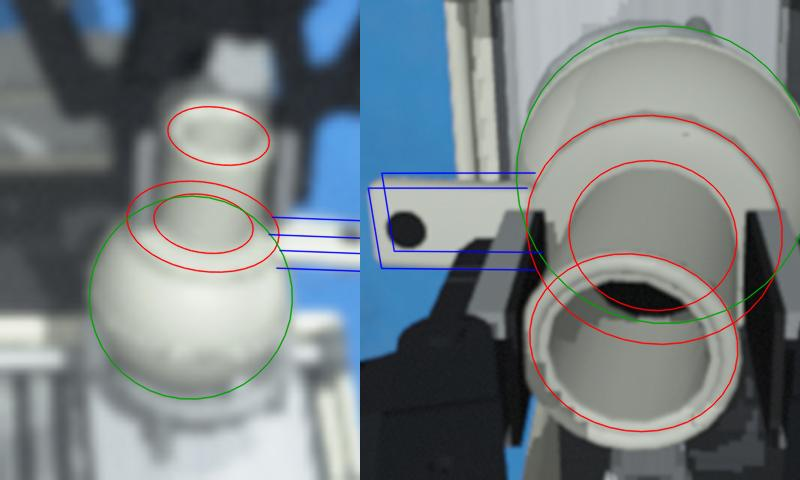

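```bash
python3 - <<'E'
from h import *
a=[load(n)["color"][215:262,310:380,::-1] for n in ("side0","s14","s15")]
cv2.imwrite("pics/cmp.png",np.vstack([cv2.resize(x,None,fx=5.5,fy=4.2,interpolation=cv2.INTER_CUBIC) for x in a]))
# phase correlation of plate patch bottom
g=[cv2.cvtColor(load(n)["color"],cv2.COLOR_RGB2GRAY)[243:256,318:366].astype(np.float32) for n in ("side0","s14","s15")]
for i,j in ((0,1),(1,2),(0,2)): print(i,j,cv2.phaseCorrelate(g[i],g[j],cv2.createHanningWindow((48,13),cv2.CV_32F)))
E
```

```text
0 1 ((-0.11610428217904101, 0.5115152962111758), 0.9049784825907813)
1 2 ((0.009659731887960987, 0.3383746473849438), 0.9727520399623447)
0 2 ((-0.10743569945094222, 0.5511766050128264), 0.9384568058782153)
```

View pics/cmp.png

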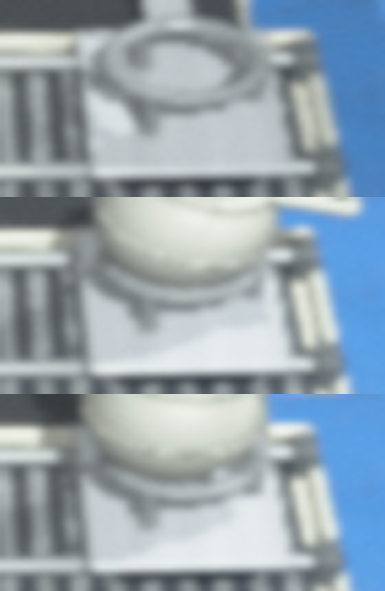

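Emit:
drive_tool:
  moves:
    - [0,0,0.05,0,3.4]
    - [0,0,0,0,3.3]
    - [0,0,0,0,3.2]
    - [0,0,0,0,3.1]
    - [0,0,0,0,3.0]
    - [0,0,0,0,3.0]
    - [0,0,0,0,3.0]

```text
clock: 17.72
position: [494.6, -25.5, 120.4]
eef_rot: [-1.234, 1.17, -1.17]
wrist_force: [-0.6, 0.0, 0.9]
grip_width: 0.359
```

```bash
python3 snap.py side:s16 wrist:w16;python3 - <<'E'
from h import *
crop(load('s16'),290,155,120,100,6,'s16c')
E
```

```text
t 17.72 tcp [494.6 -25.5 120.4] zyaw 3.03 down [-0.  0. -1.] q [-0.05  0.19 -0.47  0.91  0.    1.47] F [-0.6  0.   0.9] g 30.6
```

View pics/s16c.png

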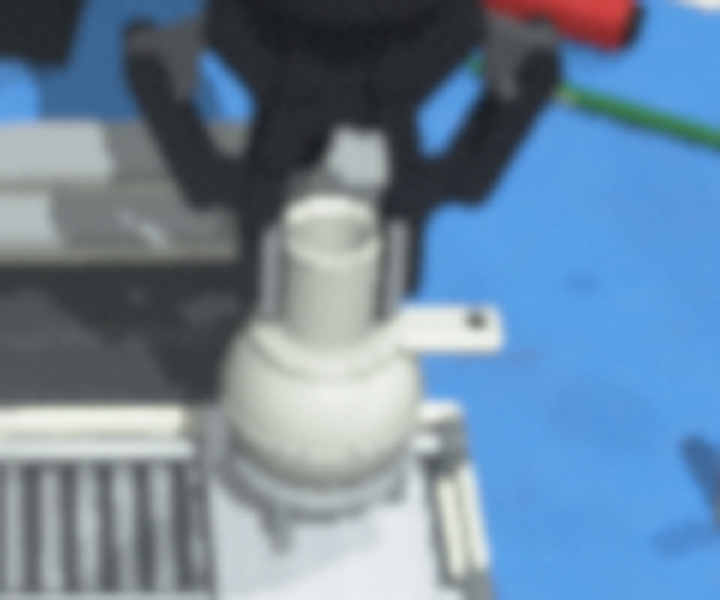

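Emit:
drive_tool:
  moves:
    - [0,0,0,0,3.2]
    - [0,0,0,0,3.5]
    - [0,0,0,0,4]
    - [0,0,0,0,5]
    - [0,0,0,0,6]
    - [0,0,0,0,6.5]

```text
clock: 18.32
position: [494.6, -25.5, 120.4]
eef_rot: [-1.234, 1.17, -1.17]
wrist_force: [0.4, 0.6, 0.2]
grip_width: 0.766
```

Emit:
drive_tool:
  moves:
    - [0,-1,0,0,7.5]
    - [0,-2,0,0,8]
    - [0,-2.5,0,0,8]
    - [0,-2.5,0,0,8]
    - [0,0,0,0,8]
    - [0,0,0,0,8]

```text
clock: 18.82
position: [496.0, -25.6, 202.6]
eef_rot: [-1.231, 1.167, -1.172]
wrist_force: [-0.3, 0.4, 0.1]
grip_width: 0.937
```

```bash
python3 snap.py side:s17 wrist:w17;python3 - <<'E'
from h import *
crop(load('s17'),290,155,120,100,6,'s17c')
E
```

```text
t 18.82 tcp [496.  -25.6 202.6] zyaw 3.04 down [ 0.004 -0.    -1.   ] q [-0.05  0.13 -0.34  1.09 -0.    1.47] F [-0.3  0.4  0.1] g 80.0
```

View pics/s17c.png

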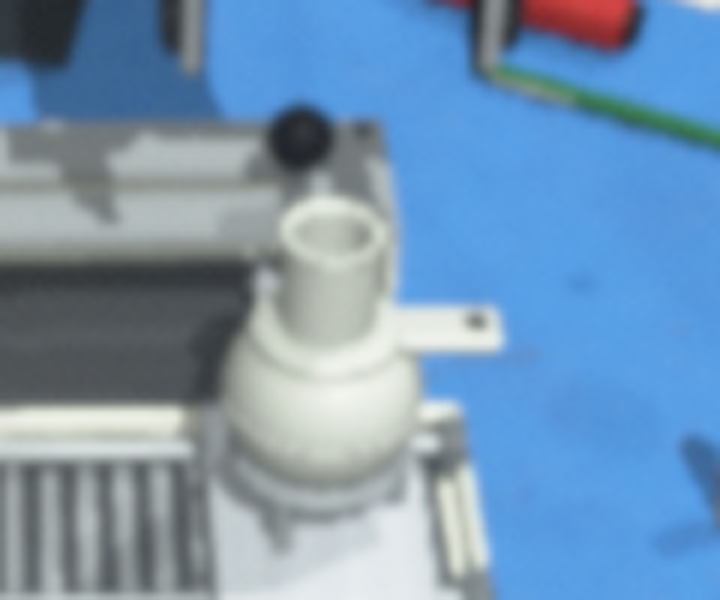

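View pics/w17.png

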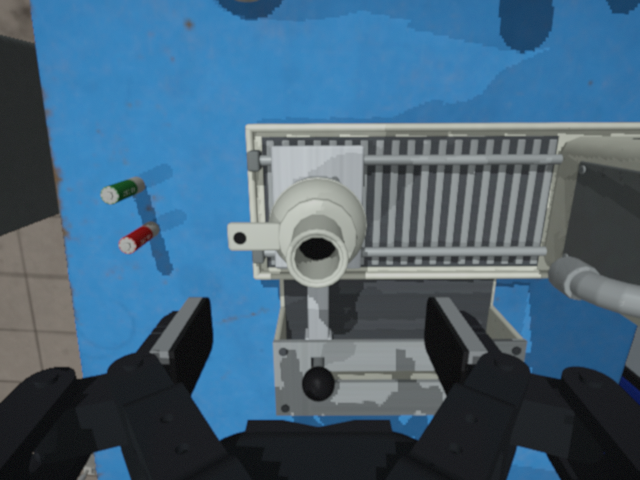

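```bash
python3 - <<'E'
from fit import *
s=load("s17");w=load("w17");S=lambda x,y:np.array((290+x/6,155+y/6))
obs=[(s,(0,0,64),S(334,230),1),(s,(49,0,27),S(477,321),1),(s,(0,0,0),S(321,393),1),(w,(0,0,64),(317.5,258),.7),(w,(49,0,27),(239,238),.7),(w,(0,0,0),(319,225),.4)]
B,M=fit(obs);fit(obs,None);fit(obs[:3]);fit(obs[3:])
draw(s,B,M,310,170,80,80,6,"oa");draw(w,B,M,210,160,180,160,3,"ob")
a=cv2.imread("pics/oa.png");b=cv2.imread("pics/ob.png");cv2.imwrite("pics/oc.png",np.hstack([a[:480,:360],b[:480,20:460]]))
print("knob",atz(w,(318,384),105))
E
```

```text
B [495.5 -24.8  85. ] tilt deg 1.17 zaxis [-0.011 -0.017  1.   ] res [-0.4 -0.4 -0.  -0.4 -0.2 -0.9 -0.3 -0.1  0.2 -0.1 -0.3 -0.6]
B [495.1 -25.8  83.1] tilt deg 0.85 zaxis [-0.005 -0.014  1.   ] res [-0.5  0.2 -0.   0.  -0.  -0.5 -0.3  0.   0.3 -0.  -0.5 -0.3]
B [495.3 -21.9  85. ] tilt deg 2.92 zaxis [-0.02  -0.047  0.999] res [-0.   0.   0.1 -0.  -0.   0. ]
B [495.5 -25.8  85. ] tilt deg 0.51 zaxis [-0.009 -0.002  1.   ] res [-0.   0.   0.2 -0.  -0.3  0. ]
knob [ 501.31114354 -139.33716649  105.        ]
```

View pics/oc.png

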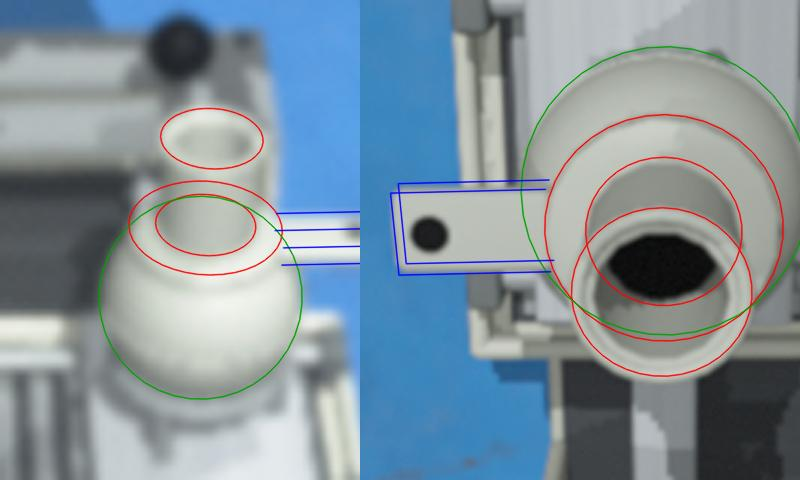

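```bash
python3 - <<'E'
from h import *
from st import *
w=load("w17");t=load("top0")
def ang(a,b,z):
    A=atz(w,a,z);B=atz(w,b,z);d=B-A;return np.round(A[:2],1),np.round(B[:2],1),np.degrees(np.arctan2(d[1],d[0]))
print(ang((250,126),(638,123.5),20));print(ang((256,281),(545,277),20));print(ang((275,343.5),(525,339),74))
togo([500.8,-138,150],2.8)
crop(w,260,320,190,110,4,"w17k")
E
```

```text
(array([437.8,  35.1]), array([747.2,  53.4]), np.float64(3.394850049986507))
(array([443.6, -99.2]), array([702.2, -81.8]), np.float64(3.8494617163143916))
(array([ 466.8, -127.5]), array([ 663. , -113.3]), np.float64(4.1433255151610595))
t 18.92 tcp [494.3 -25.5 200.2] zyaw 3.03 down [-0.  0. -1.] q [-0.05  0.13 -0.35  1.09  0.    1.47] F [ 0.4  0.  -1. ] g 79.8
togo tool cm [11.272  5.022  0.052] turn rad 0.004
```

View pics/w17k.png

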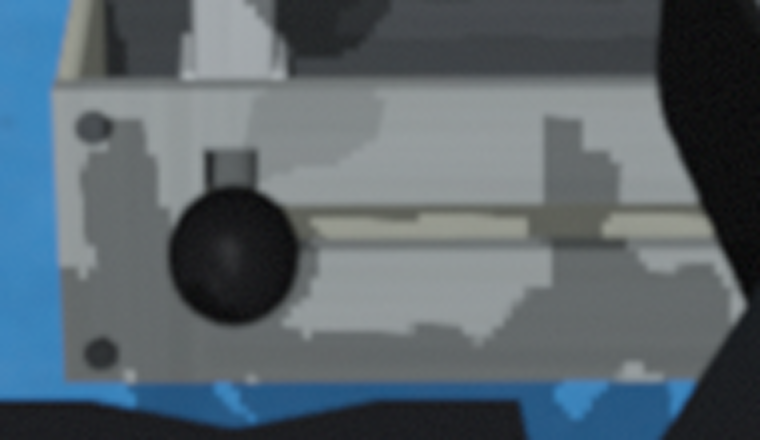

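Emit:
drive_tool:
  moves:
    - [1.5,0,0,0,8]
    - [2.5,0,0.02,0,8]
    - [2.5,0,0.03,0,7]
    - [2.5,1,0,0,6]
    - [1.6,2,0,0,6]
    - [0.67,2,0,0,6]
    - [0,0.5,0,0,6]
    - [0,0,0,0,6]
    - [0,0,0,0,6]

```text
clock: 19.67
position: [500.4, -137.4, 145.1]
eef_rot: [-1.235, 1.172, -1.168]
wrist_force: [0.7, -0.1, 0.5]
grip_width: 0.706
```

```bash
python3 snap.py wrist:w18 side:s18;python3 - <<'E'
from st import *
togo([500.8,-138,87],3)
from h import *
crop(load('s18'),280,130,120,110,6,'s18c')
E
```

```text
t 19.67 tcp [ 500.4 -137.4  145.1] zyaw 3.05 down [-0.002  0.001 -1.   ] q [-0.27  0.22 -0.38  0.98  0.    1.25] F [ 0.7 -0.1  0.5] g 60.3
t 19.77 tcp [ 501.6 -137.5  146.3] zyaw 3.09 down [ 0.001 -0.    -1.   ] q [-0.27  0.22 -0.38  0.98  0.    1.25] F [-0.   0.2  0.2] g 59.5
togo tool cm [ 0.046  5.928 -0.089] turn rad 0.002
```

View pics/w18.png

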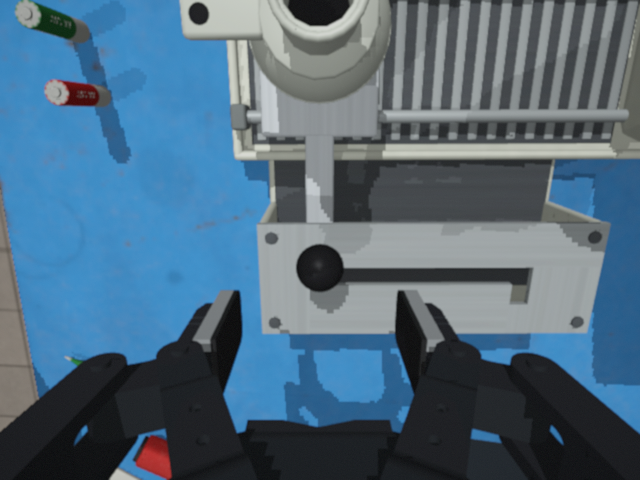

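View pics/s18c.png

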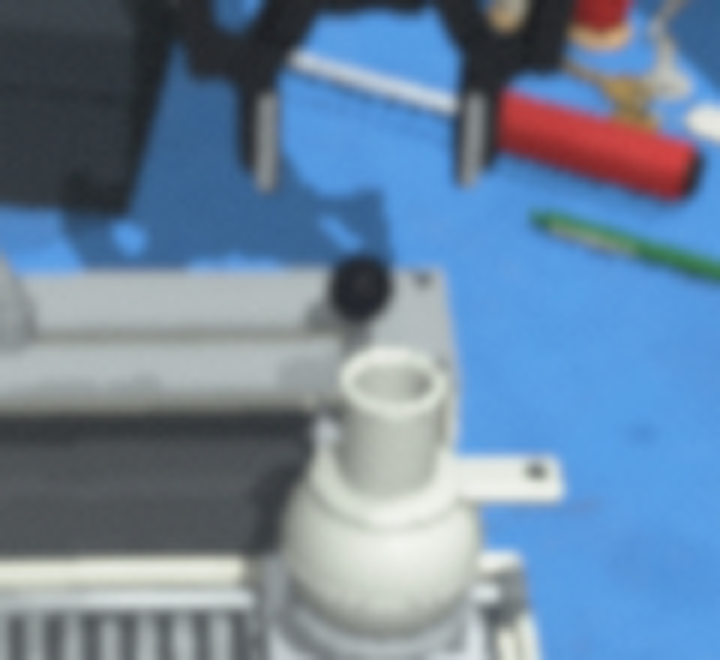

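```bash
python3 - <<'E'
from h import *
w=load("w18"); print(atz(w,(320,267.5),105), [atz(w,u,74)[:2] for u in [(345,274),(510,274),(521,300),(521,270)]])
E
```

```text
[ 501.52597134 -138.21553549  105.        ] [array([ 517.26534867, -153.98611157]), array([ 614.44133427, -148.74779455]), array([ 624.33279812, -165.13644562]), array([ 620.40324272, -145.88480054])]
```

Emit:
drive_tool:
  moves:
    - [0.05,1.5,0,0,6]
    - [0,2,0,0,6]
    - [0,1.6,0,0,6]
    - [0,0.7,0,0,6]
    - [0,0,0,0,5]
    - [0,0,0,0,4]
    - [0,0,0,0,3]
    - [0,0,0,0,2]
    - [0,0,0,0,1.5]
    - [0,0,0,0,1.5]
    - [0,0,0,0,1.5]

```text
clock: 20.68
position: [502.1, -138.6, 88.9]
eef_rot: [-1.232, 1.168, -1.171]
wrist_force: [-1.3, 1.9, 4.5]
grip_width: 0.243
```

```bash
python3 snap.py wrist:w19 side:s19;python3 - <<'E'
from h import *
crop(load('s19'),280,130,120,110,6,'s19c')
E
```

```text
t 20.68 tcp [ 502.1 -138.6   88.9] zyaw 3.04 down [ 0.002 -0.    -1.   ] q [-0.27  0.27 -0.45  0.85  0.    1.25] F [-1.3  1.9  4.5] g 20.7
```

View pics/s19c.png

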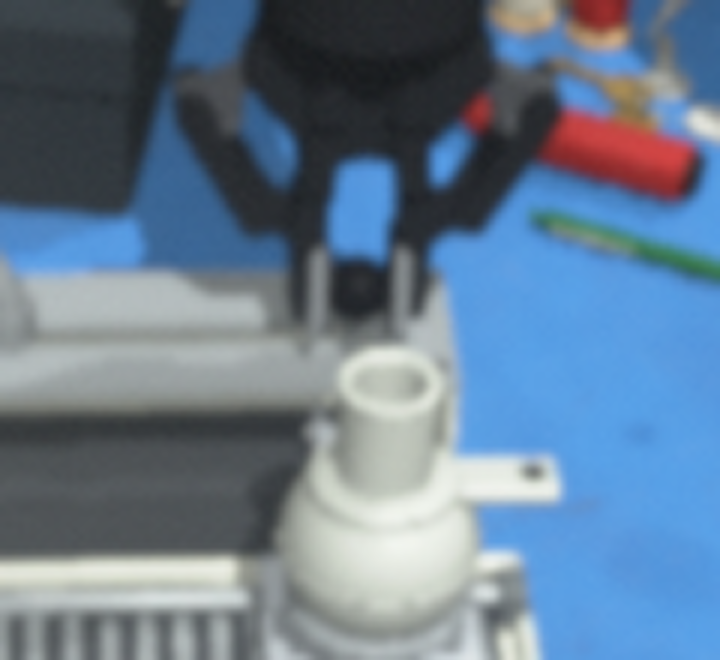

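View pics/w19.png

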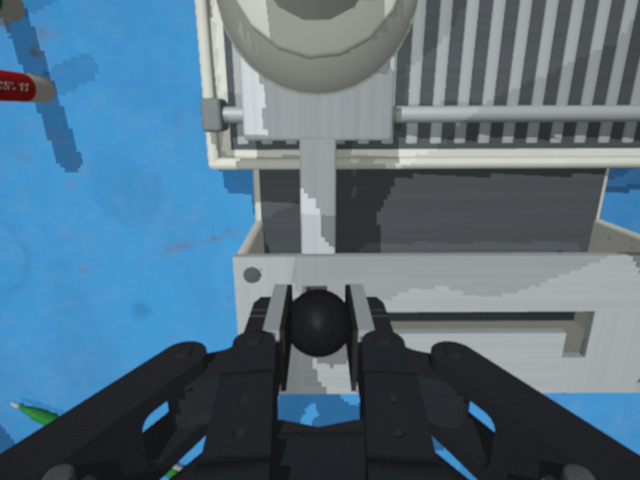

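Emit:
drive_tool:
  moves:
    - [0.2,-0.05,0,0,1.5]
    - [0.4,-0.08,0,0,1.5]
    - [0.4,-0.07,0,0,1.5]
    - [0.4,-0.05,0,0,1.5]
    - [0.3,0,0,0,1.5]
    - [0,0,0,0,1.5]
    - [0,0,0,0,1.5]

```text
clock: 21.37
position: [502.8, -156.7, 90.5]
eef_rot: [-1.235, 1.168, -1.172]
wrist_force: [0.8, -0.9, 4.9]
grip_width: 0.236
```

```bash
python3 snap.py wrist:w20 side:s20;python3 - <<'E'
from h import *
crop(load('s20'),280,130,120,110,6,'s20c')
E
```

```text
t 21.37 tcp [ 502.8 -156.7   90.5] zyaw 3.05 down [ 0.001 -0.002 -1.   ] q [-0.3   0.28 -0.44  0.86 -0.    1.22] F [ 0.8 -0.9  4.9] g 20.2
```

View pics/s20c.png

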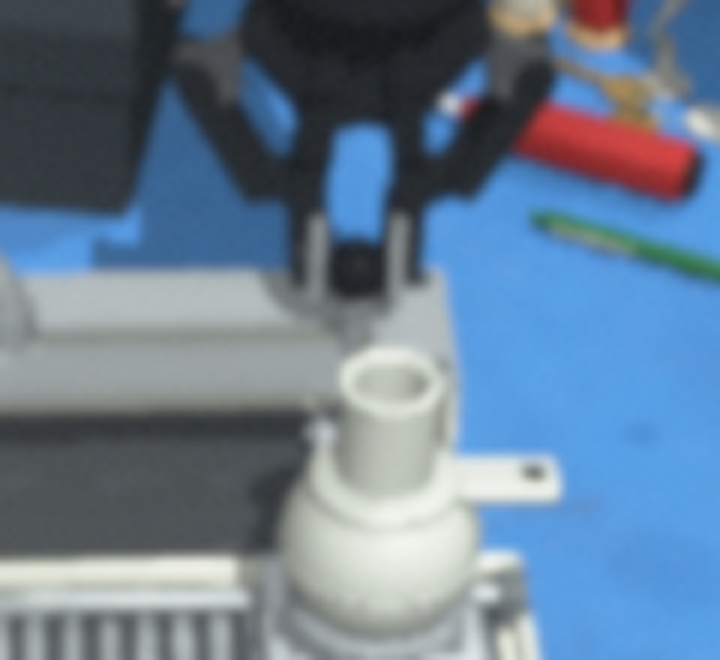

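View pics/w20.png

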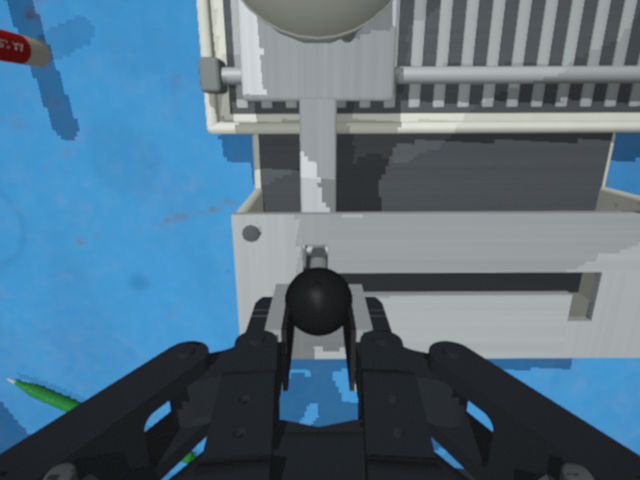

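Emit:
drive_tool:
  moves:
    - [0,0,0.2,0,1.5]
    - [0,0,0.3,0,1.5]
    - [0,0,0.5,0,1.5]
    - [0,0,0.5,0,1.5]
    - [0,0,0.3,0,1.5]
    - [0,0,0,0,1.5]

```text
clock: 21.97
position: [520.5, -154.6, 89.6]
eef_rot: [-1.234, 1.17, -1.17]
wrist_force: [0.8, -0.1, 0.3]
grip_width: 0.175
```

```bash
python3 snap.py side:s21;python3 - <<'E'
from h import *
crop(load('s21'),250,130,150,120,5,'s21c')
E
```

```text
t 21.97 tcp [ 520.5 -154.6   89.6] zyaw 3.03 down [ 0. -0. -1.] q [-0.29  0.31 -0.4   0.87  0.    1.23] F [ 0.8 -0.1  0.3] g 14.9
```

View pics/s21c.png

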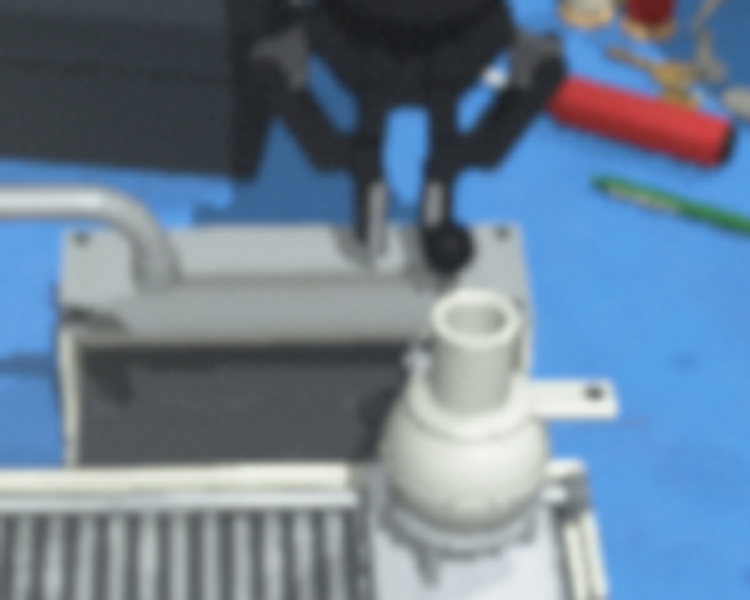

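```bash
python3 snap.py wrist:w22
```

```text
t 22.02 tcp [ 520.3 -154.5   89.6] zyaw 3.03 down [ 0.  0. -1.] q [-0.29  0.31 -0.4   0.87  0.    1.23] F [ 0.3  0.5 -0.1] g 14.9
```

View pics/w22.png

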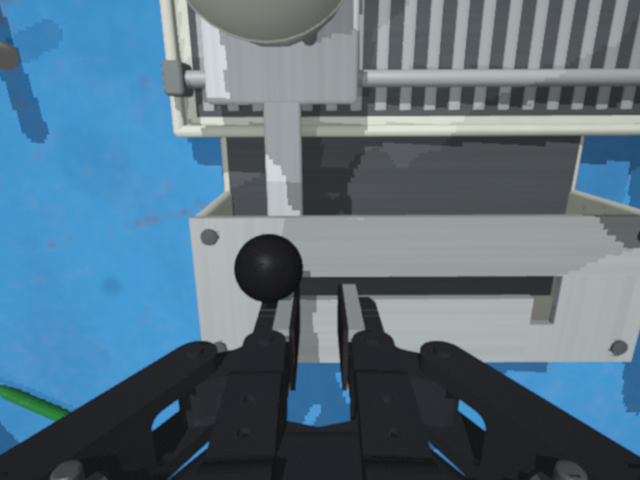

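```bash
python3 - <<'E'
from h import *
for n,u in (("w19",(320,323)),("w20",(318,300)),("w22",(268.5,267))):
    w=load(n); print(n,atz(w,u,106.5))
s=load("s21");print(atz(s,(250+446/5,130+248/5),106.5)); s=load("s20");print(atz(s,(280+354/6,130+268/6),107))
E
```

```text
w19 [ 502.86561731 -137.67045692  106.5       ]
w20 [ 502.44089816 -147.50898299  106.5       ]
w22 [ 502.10655302 -133.21998443  106.5       ]
[ 503.02155538 -127.57533655  106.5       ]
[ 503.23413822 -144.45797946  107.        ]
```

Emit:
drive_tool:
  moves:
    - [0,-1.5,0.2,0,2]
    - [0,-2,0.2,0,1]
    - [0,-1.5,0,0,0]
    - [-1.5,0,-0.6,0,0]
    - [-1.8,0,-0.8,0,0]
    - [-1.5,0,-0.5,0,0]
    - [0,0,0,0,0]
    - [0,0,0,0,0]

```text
clock: 22.73
position: [501.6, -106.5, 139.4]
eef_rot: [-1.235, 1.169, -1.169]
wrist_force: [0.7, -0.2, -0.5]
grip_width: -0.0
```

```bash
python3 snap.py wrist:w23; python3 - <<'E'
from st import *
togo([502,-107,95],3)
E
```

```text
t 22.73 tcp [ 501.6 -106.5  139.4] zyaw 3.13 down [-0.001  0.    -1.   ] q [-0.21  0.21 -0.4   0.96 -0.    1.31] F [ 0.7 -0.2 -0.5] g -0.0
t 22.78 tcp [ 502.2 -107.1  139.6] zyaw 3.09 down [-0. -0. -1.] q [-0.21  0.21 -0.4   0.96 -0.    1.31] F [ 0.3 -0.4  0.1] g 0.2
togo tool cm [-0.008  4.458 -0.017] turn rad 0.002
```

View pics/w23.png

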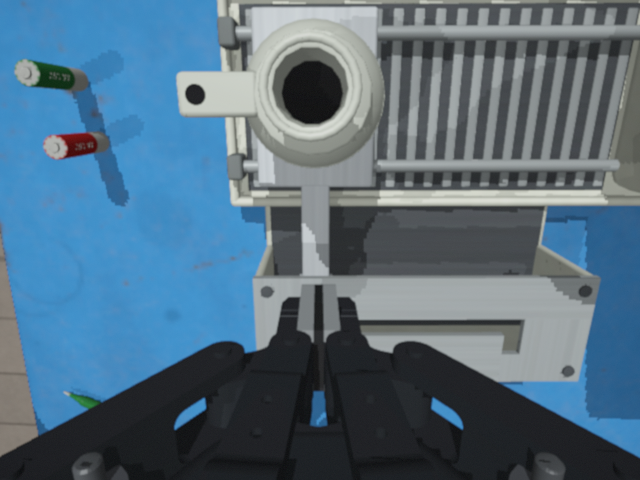

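Emit:
drive_tool:
  moves:
    - [-0.3,0.8,0,0,0]
    - [-0.1,1.5,0,0,0]
    - [0,1.5,0,0,0]
    - [0,0.6,0,0,0]
    - [0,0,0,0,0]

```text
clock: 23.2
position: [500.8, -103.4, 93.8]
eef_rot: [-1.235, 1.173, -1.168]
wrist_force: [0.5, -0.2, -0.6]
grip_width: -0.002
```

Emit:
drive_tool:
  moves:
    - [0.3,0,0,0,0]
    - [0.4,0,0,0,0]
    - [0.4,0,0,0,0]
    - [0.4,0,0,0,0]
    - [0.4,0,0,0,0]
    - [0.4,0,0,0,0]
    - [0.2,0,0,0,0]
    - [0,0,0,0,0]

```text
clock: 23.87
position: [503.7, -129.0, 96.0]
eef_rot: [-1.234, 1.17, -1.171]
wrist_force: [-0.8, -0.5, 0.2]
grip_width: -0.003
```

```bash
python3 snap.py side:s24;python3 - <<'E'
from h import *
crop(load('s24'),250,130,150,120,5,'s24c')
E
```

```text
t 23.87 tcp [ 503.7 -129.    96. ] zyaw 3.0 down [ 0. -0. -1.] q [-0.25  0.26 -0.44  0.87 -0.    1.27] F [-0.8 -0.5  0.2] g -0.2
```

View pics/s24c.png

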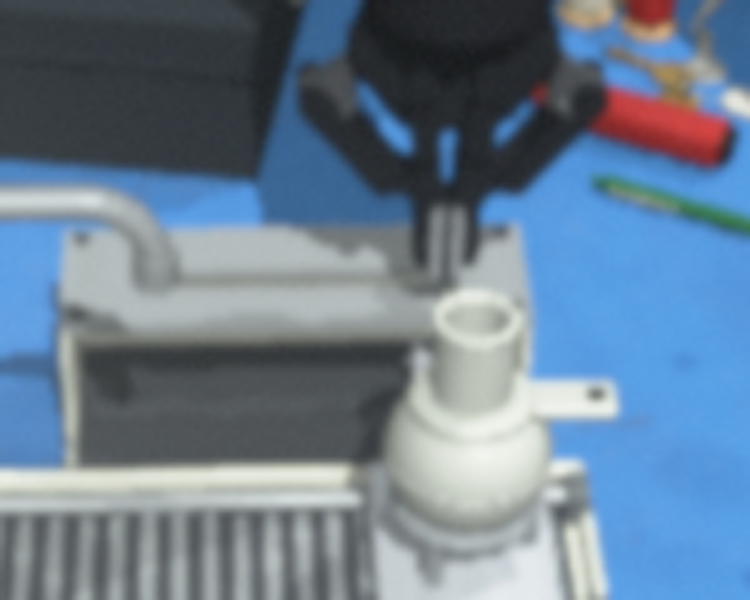

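Emit:
drive_tool:
  moves:
    - [0.3,0,0,0,0]
    - [0,0,0,0,0]

```text
clock: 24.08
position: [503.7, -131.7, 95.9]
eef_rot: [-1.234, 1.17, -1.17]
wrist_force: [1.0, 0.7, -0.6]
grip_width: 0.001
```

Emit:
drive_tool:
  moves:
    - [0.2,0,0,0,0]
    - [0,0,0,0,0]

```text
clock: 24.25
position: [503.8, -133.5, 95.9]
eef_rot: [-1.234, 1.17, -1.17]
wrist_force: [-0.4, 0.5, 0.1]
grip_width: 0.002
```

Emit:
drive_tool:
  moves:
    - [0.1,0,0,0,0]
    - [0,0,0,0,0]

```text
clock: 24.42
position: [503.9, -134.4, 95.9]
eef_rot: [-1.234, 1.17, -1.17]
wrist_force: [-0.1, 0.6, -0.5]
grip_width: -0.005
```

Emit:
drive_tool:
  moves:
    - [-0.5,0,0,0,0]
    - [-0.3,-1.5,0,0,0]
    - [0,-2,0,0,0]
    - [0,-1.5,-1,0,0]
    - [1,0,-1.5,0,0]
    - [1.5,0,-1,0,0]
    - [0.5,0,0,0,0]
    - [0,0,0,0,0]

```text
clock: 25.08
position: [470.1, -158.8, 146.1]
eef_rot: [-1.233, 1.171, -1.172]
wrist_force: [0.1, -0.0, -0.2]
grip_width: 0.002
```

```bash
python3 snap.py wrist:w25 side:s25;python3 - <<'E'
from h import *
crop(load('s25'),250,130,150,120,5,'s25c')
E
```

```text
t 25.08 tcp [ 470.1 -158.8  146.1] zyaw 2.94 down [ 0.001 -0.    -1.   ] q [-0.33  0.17 -0.43  0.97 -0.    1.19] F [ 0.1 -0.  -0.2] g 0.2
```

View pics/w25.png

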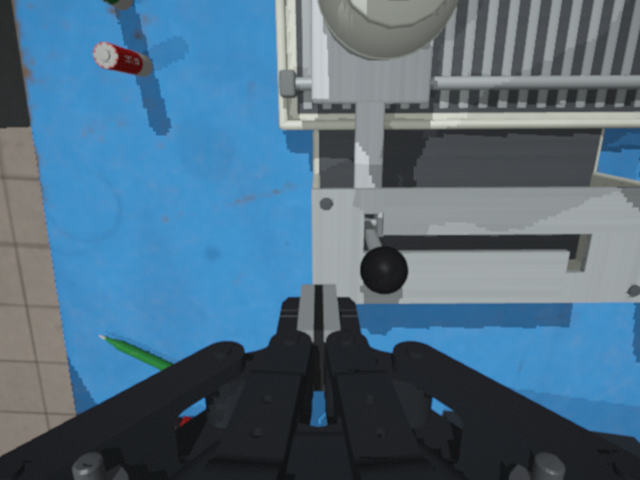

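View pics/s25c.png

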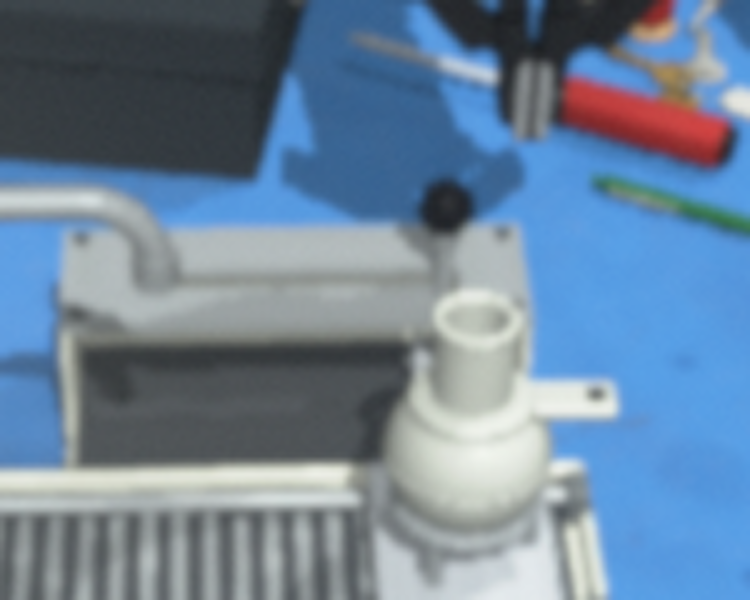

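```bash
python3 - <<'E'
from h import *
from st import *
w=load("w25");s=load("s25");print(atz(w,(384,270),108),atz(s,(250+446/5,130+206/5),108))
togo([470,-156.5,96],3)
E
```

```text
[ 503.19140841 -158.58939763  108.        ] [ 502.7068415  -155.64383926  108.        ]
t 25.18 tcp [ 470.5 -157.9  145.8] zyaw 3.01 down [ 0.  0. -1.] q [-0.32  0.17 -0.43  0.97  0.    1.19] F [ 1.1 -0.  -0. ] g 0.2
togo tool cm [-0.143  4.984 -0.04 ] turn rad 0.0
```

Emit:
drive_tool:
  moves:
    - [-0.1,1.2,-0.1,0,0]
    - [0,2,0,0,0]
    - [0,1.5,0,0,0]
    - [0,0.3,0,0,0]
    - [0,0,0.2,0,0]
    - [0,0,0.4,0,0]
    - [0,0,0.4,0,0]
    - [0,0,0.4,0,0]
    - [0,0,0.4,0,0]
    - [0,0,0.2,0,0]
    - [0,0,0,0,0]

```text
clock: 26.1
position: [490.2, -156.3, 96.4]
eef_rot: [-1.233, 1.169, -1.171]
wrist_force: [0.6, 0.4, -0.4]
grip_width: 0.001
```

```bash
python3 snap.py wrist:w26 side:s26;python3 - <<'E'
from h import *
crop(load('s26'),250,130,150,120,5,'s26c')
E
```

```text
t 26.1 tcp [ 490.2 -156.3   96.4] zyaw 3.05 down [ 0.001 -0.    -1.   ] q [-0.31  0.25 -0.46  0.86  0.    1.21] F [ 0.6  0.4 -0.4] g 0.1
```

View pics/s26c.png

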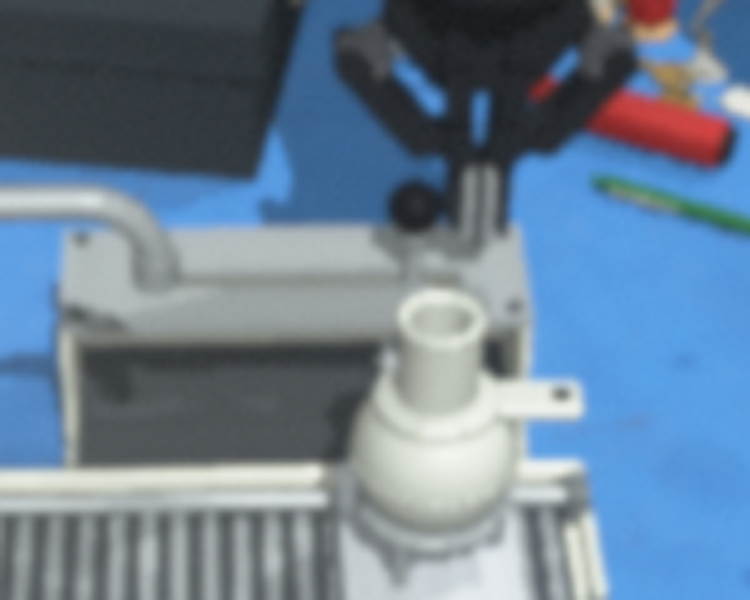

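View pics/w26.png

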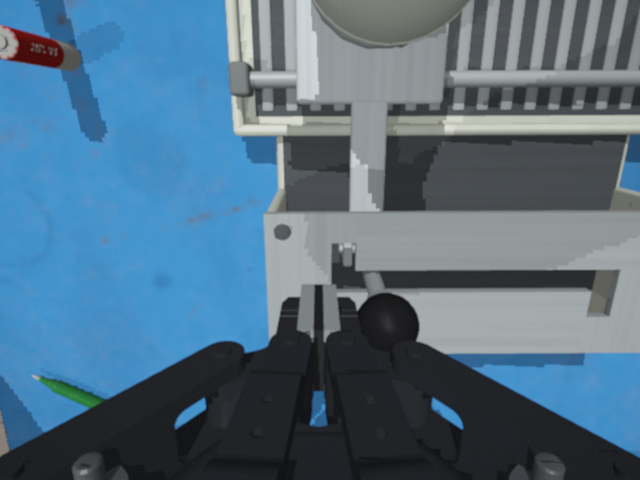

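Emit:
drive_tool:
  moves:
    - [0,0,0.3,0,0]
    - [0,0,0.5,0,0]
    - [0,0,0.6,0,0]
    - [0,0,0.6,0,0]
    - [0,0,0.6,0,0]
    - [0,0,0.6,0,0]
    - [0,0,0.6,0,0]
    - [0,0,0.6,0,0]
    - [0,0,0.6,0,0]
    - [0,0,0.5,0,0]
    - [0,0,0.3,0,0]
    - [0,0,0,0,0]

```text
clock: 27.2
position: [548.0, -153.1, 95.9]
eef_rot: [-1.233, 1.169, -1.17]
wrist_force: [-1.1, 0.1, -0.5]
grip_width: 0.001
```

```bash
python3 snap.py side:s27;python3 - <<'E'
from h import *
crop(load('s27'),220,130,150,120,5,'s27c')
E
```

```text
t 27.2 tcp [ 548.  -153.1   95.9] zyaw 3.05 down [ 0.001 -0.    -1.   ] q [-0.27  0.34 -0.33  0.9   0.    1.24] F [-1.1  0.1 -0.5] g 0.1
```

View pics/s27c.png

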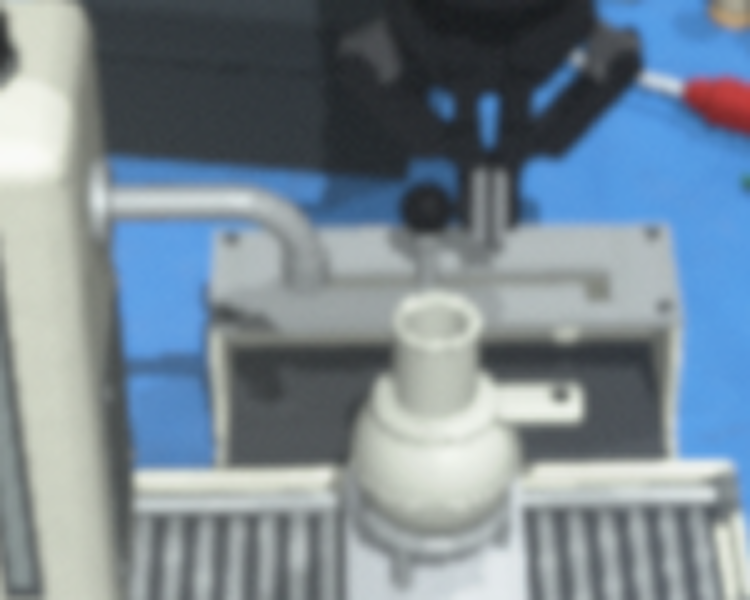

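Emit:
drive_tool:
  moves:
    - [0,0,0.3,0,0]
    - [0,0,0.5,0,0]
    - [0,0,0.6,0,0]
    - [0,0,0.6,0,0]
    - [0,0,0.6,0,0]
    - [0,0,0.6,0,0]
    - [0,0,0.5,0,0]
    - [0,0,0.3,0,0]
    - [0,0,0.2,0,0]
    - [0,0,0,0,0]

```text
clock: 28.08
position: [589.6, -150.8, 95.9]
eef_rot: [-1.233, 1.169, -1.17]
wrist_force: [-0.1, 0.2, -0.2]
grip_width: 0.001
```

Emit:
drive_tool:
  moves:
    - [0,0,0.2,0,0]
    - [0,0,0,0,0]

```text
clock: 28.25
position: [591.1, -150.8, 96.0]
eef_rot: [-1.234, 1.17, -1.17]
wrist_force: [-0.8, -0.1, -0.1]
grip_width: -0.001
```

Emit:
drive_tool:
  moves:
    - [0,0,0.2,0,0]
    - [0,0,0,0,0]

```text
clock: 28.42
position: [593.0, -150.7, 96.0]
eef_rot: [-1.234, 1.17, -1.17]
wrist_force: [-0.9, -0.3, -0.4]
grip_width: -0.0
```

Emit:
drive_tool:
  moves:
    - [0,0,0.2,0,0]
    - [0,0,0,0,0]

```text
clock: 28.58
position: [595.1, -150.6, 96.0]
eef_rot: [-1.234, 1.17, -1.17]
wrist_force: [-0.7, -0.4, -1.1]
grip_width: 0.0
```

Emit:
drive_tool:
  moves:
    - [0,0,0.15,0,0]
    - [0,0,0,0,0]

```text
clock: 28.75
position: [596.1, -150.5, 95.8]
eef_rot: [-1.234, 1.171, -1.17]
wrist_force: [-3.1, 0.3, 2.4]
grip_width: -0.002
```

Emit:
drive_tool:
  moves:
    - [0,0,0.15,0,0]
    - [0,0,0,0,0]

```text
clock: 28.92
position: [596.4, -150.5, 95.7]
eef_rot: [-1.236, 1.172, -1.169]
wrist_force: [-6.1, -0.4, 4.9]
grip_width: -0.002
```

```bash
python3 snap.py wrist:w28 side:s28;python3 - <<'E'
from h import *
crop(load('s28'),200,130,150,120,5,'s28c')
E
```

```text
t 28.92 tcp [ 596.4 -150.5   95.7] zyaw 3.02 down [-0.003 -0.    -1.   ] q [-0.25  0.43 -0.2   0.94 -0.    1.27] F [-6.1 -0.4  4.9] g -0.2
```

View pics/s28c.png

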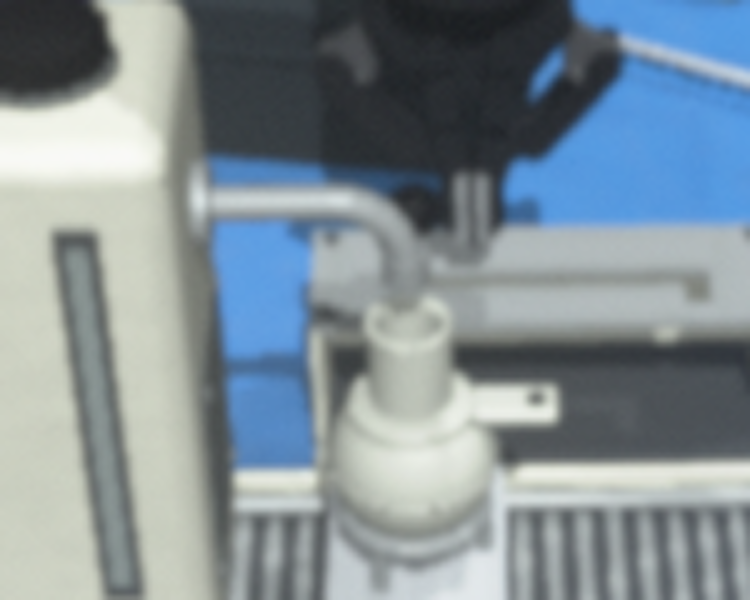

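View pics/w28.png

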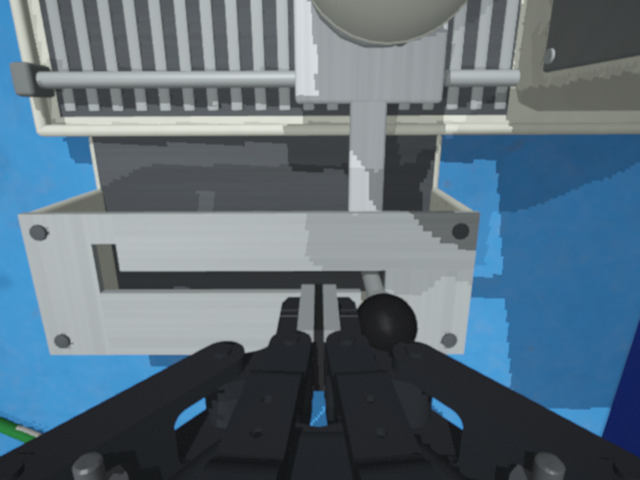

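Emit:
drive_tool:
  moves:
    - [0,0,-0.4,0,0]
    - [0,-1.5,-0.3,0,0]
    - [0,-2,0,0,0]
    - [-0.5,-1.5,0.5,0,0]
    - [-1.2,0,1.2,0,0]
    - [-1.1,0,1.2,0,0]
    - [-0.2,0,0.4,0,0]
    - [0,0,0,0,0]
    - [0,0,0,0,0]

```text
clock: 29.77
position: [621.8, -118.4, 144.4]
eef_rot: [-1.236, 1.171, -1.168]
wrist_force: [-1.1, 0.0, -0.3]
grip_width: -0.002
```

```bash
python3 snap.py wrist:w29 side:s29;python3 - <<'E'
from h import *
crop(load('s29'),200,130,150,120,5,'s29c')
from st import *
togo([622,-122,96],3)
E
```

```text
t 29.77 tcp [ 621.8 -118.4  144.4] zyaw 3.11 down [-0.002  0.    -1.   ] q [-0.19  0.42 -0.09  1.06 -0.    1.33] F [-1.1  0.  -0.3] g -0.1
t 29.87 tcp [ 621.5 -119.1  144.8] zyaw 3.04 down [-0.002  0.    -1.   ] q [-0.19  0.42 -0.09  1.06 -0.    1.33] F [-0.1  0.1  0.7] g -0.0
togo tool cm [0.296 4.884 0.047] turn rad 0.001
```

View pics/s29c.png

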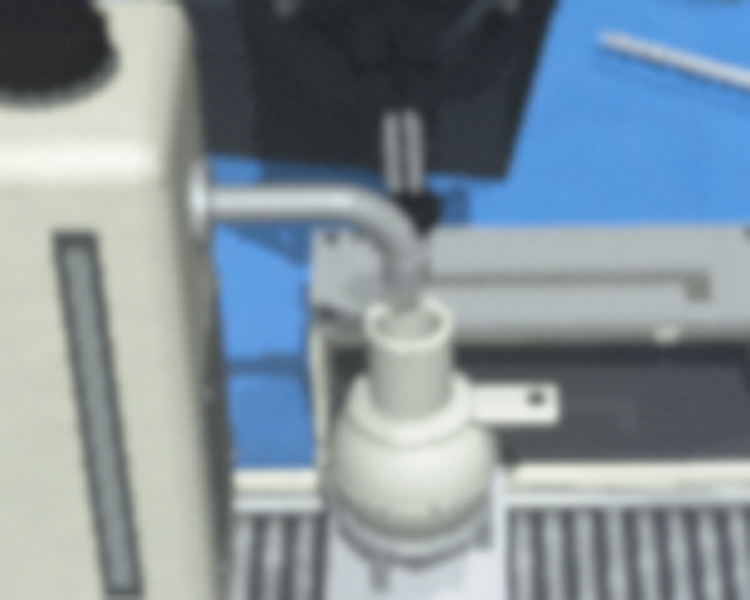

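View pics/w29.png

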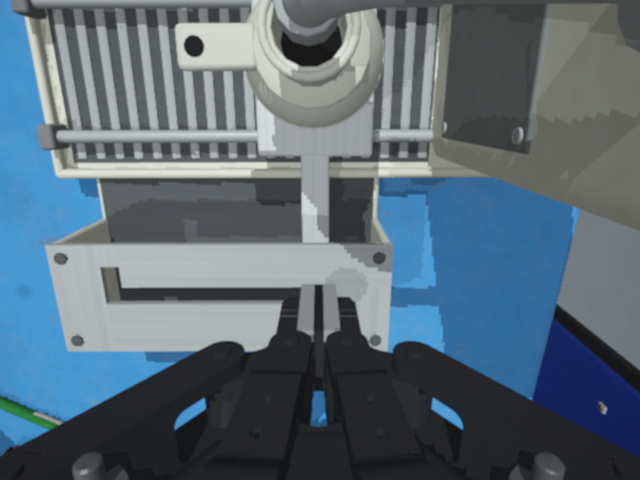

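Clear of the spout. Now I lower beside the knob and push it into the far slot.

Emit:
drive_tool:
  moves:
    - [0,1.2,0,0,0]
    - [0,2,0,0,0]
    - [0,1.4,0,0,0]
    - [0,0.3,0,0,0]
    - [0.3,0,0,0,0]
    - [0.4,0,0,0,0]
    - [0.4,0,0,0,0]
    - [0.4,0,0,0,0]
    - [0.4,0,0,0,0]
    - [0.4,0,0,0,0]
    - [0.2,0,0,0,0]
    - [0,0,0,0,0]

```text
clock: 30.87
position: [623.8, -144.8, 97.1]
eef_rot: [-1.233, 1.17, -1.171]
wrist_force: [0.6, 0.2, -0.9]
grip_width: -0.005
```

Emit:
drive_tool:
  moves:
    - [0.3,0,0,0,0]
    - [0.2,0,0,0,0]
    - [0,0,0,0,0]

```text
clock: 31.12
position: [623.7, -148.0, 96.8]
eef_rot: [-1.232, 1.171, -1.168]
wrist_force: [-0.1, 5.0, 1.2]
grip_width: 0.001
```

Emit:
drive_tool:
  moves:
    - [0.2,0,0,0,0]
    - [0,0,0,0,0]

```text
clock: 31.28
position: [623.7, -148.3, 96.7]
eef_rot: [-1.23, 1.172, -1.165]
wrist_force: [-1.2, 9.4, 1.0]
grip_width: -0.001
```

Emit:
drive_tool:
  moves:
    - [-0.4,0,0,0,0]
    - [-0.6,0,0,0,0]
    - [-0.3,-1.5,0,0,0]
    - [0,-2,0,0,0]
    - [0,-2,0,0,0]
    - [0,-2,-1.5,0,0]
    - [0,-2,-2.5,0,0]
    - [0,-1,-3,0,0]
    - [1,0,-3,0,0]
    - [2,0,-3,0,0]
    - [2,0,-3,0,0]
    - [1,0,-2,0,0]

```text
clock: 32.28
position: [444.2, -208.9, 202.2]
eef_rot: [-1.235, 1.17, -1.172]
wrist_force: [-0.1, -0.1, -0.1]
grip_width: 0.002
```

Emit:
drive_tool:
  moves:
    - [0,0,0,0,0]
    - [0,0,0,0,0]

```text
clock: 32.45
position: [446.0, -208.2, 202.3]
eef_rot: [-1.233, 1.171, -1.173]
wrist_force: [0.2, -0.1, 0.2]
grip_width: -0.002
```

```bash
python3 snap.py wrist:w30 side:s30 top:t30;python3 - <<'E'
from h import *
crop(load('s30'),200,130,150,120,5,'s30c')
crop(load('t30'),310,90,150,200,3,'t30c')
E
```

```text
t 32.45 tcp [ 446.  -208.2  202.3] zyaw 2.92 down [ 0.001 -0.001 -1.   ] q [-0.44  0.13 -0.35  1.09 -0.    1.08] F [ 0.2 -0.1  0.2] g -0.2
```

View pics/s30c.png

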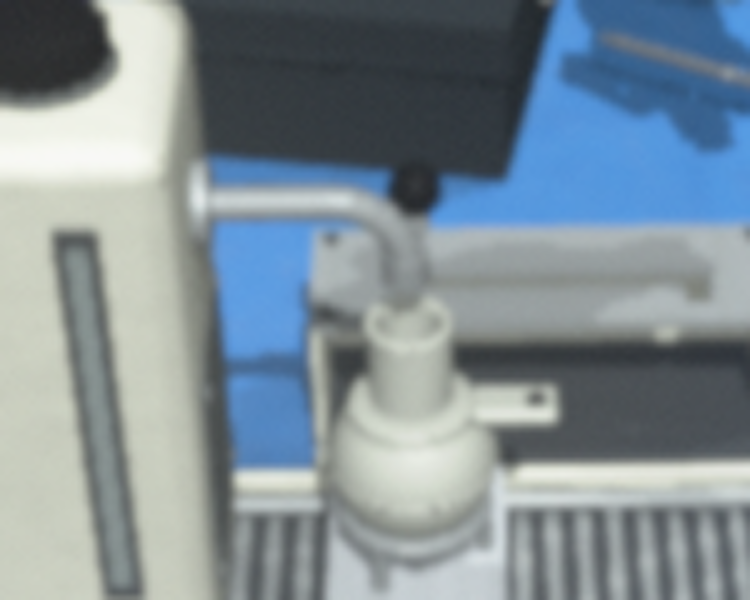

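View pics/w30.png

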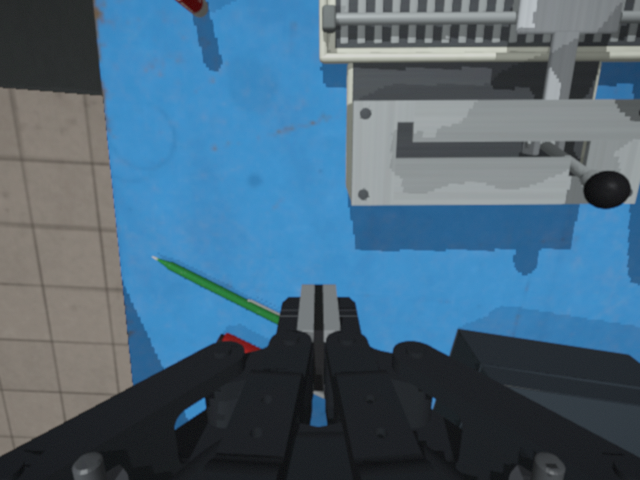

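View pics/t30c.png

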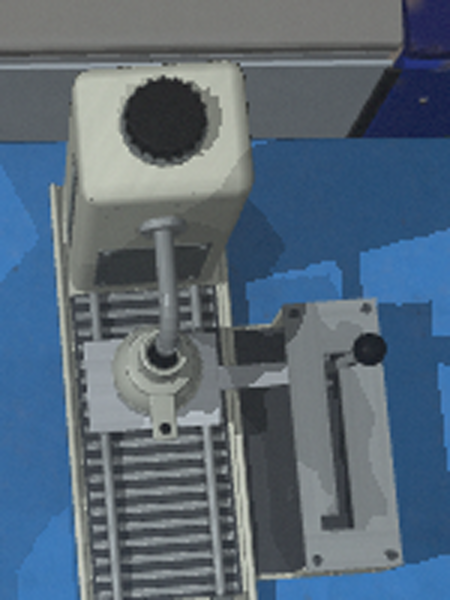

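```bash
python3 - <<'E'
from fit import *
s=load("s30");t=load("t30");w=load("w30");S=lambda x,y:np.array((200+x/5,130+y/5));T=lambda x,y:np.array((310+x/3,90+y/3))
print("knob",tri(t,T(369,349),s,S(414,187)),atz(t,T(369,349),105),atz(w,(606,189),105))
obs=[(s,(0,0,64),S(409,325),1),(s,(49,0,27),S(537,398),1),(s,(0,0,0),S(412,462),1),(t,(49,0,27),T(165,428),1),(t,(0,0,0),T(157,375),1)]
B,M=fit(obs);fit(obs,None);print("mouth",B+64*M[:,2])
draw(s,B,M,250,170,80,80,6,"oa");draw(t,B,M,330,190,80,80,6,"ob")
a=cv2.imread("pics/oa.png");b=cv2.imread("pics/ob.png");cv2.imwrite("pics/oc.png",np.hstack([a[:480,:400],b[:480,:400]]))
E
```

```text
knob (array([ 622.44539297, -171.86948721,  103.62947644]), np.float64(0.41282591307659267)) [ 621.94535076 -171.5401577   105.        ] [ 623.40684448 -170.92309431  105.        ]
B [612.7 -17.1  85. ] tilt deg 1.3 zaxis [0.008 0.021 1.   ] res [-0.1  0.   0.7 -0.6  0.6 -1.5 -0.4  0.4 -1.3 -1.7]
B [612.6 -19.8  79.5] tilt deg 3.7 zaxis [ 0.037 -0.053  0.998] res [-0.7 -0.   0.5  0.5  0.9 -0.3  0.3  0.5 -0.3 -1.2]
mouth [613.26462909 -15.71035774 148.98344088]
```

View pics/oc.png

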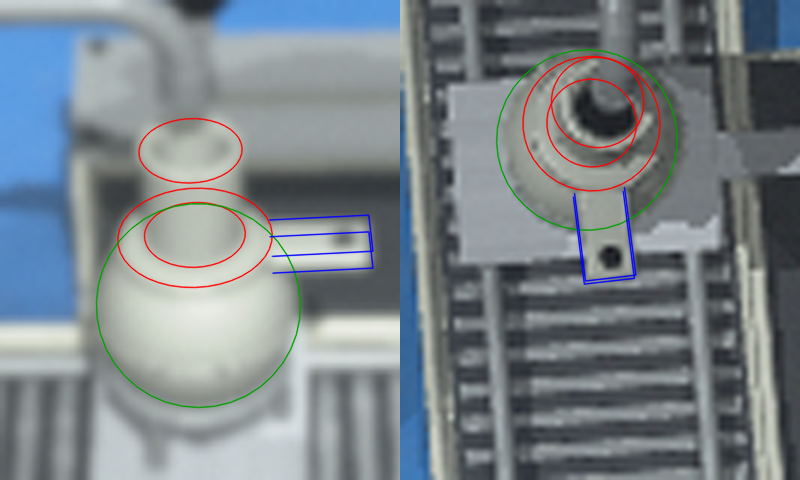

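```bash
python3 -c "
from plant import robot
print(robot.job_done()); print(robot.get_obs()['clock'])"
```

```text
the job is handed in; nothing more can be done
None
the job is handed in; nothing more can be done
```

The flask now stands upright in the ring under the spout, and the lever is in the far slot. I handed the job in at about 32.6 s of the 58 s allowed; no verdict was reported.

**What I did**
- I gripped the flask by the neck. The tool can only turn about its own axis, so I pressed the ball against the station housing (up to about 26 N on the wrist) until the flask had turned in the grip to about 17° of lean.
- I set it in the ring with about 11 N, let go, and squared the neck with the jaws turned 90°.
- My first try at the lever, gripping the knob, failed because the knob slipped out of the pads. I then pushed it with closed fingers instead: out of the near slot, along, and into the far slot.

**What my last checks showed**
- **At the loading end:** after release the flask leaned about 1° (0.5–3° depending on the camera). Its ball was centred in the ring within about 1–2 mm.
- **At the far end:**
  - The carriage reached its end stop. The knob moved about 121 mm along; the fitted ball shows only about 117.5 mm, also above the 114 mm needed.
  - The lever stopped at its end and leans about 0.27 rad.
  - The flask's mouth is about 5 mm from the spout axis.
- **Disagreement:** with the ball's height fixed at 85 mm, the last flask fit gives a lean of 1.3°. With the height left free it gives 3.7° and a ball height of 79.5 mm, which would be too low in the ring. I put that down to camera error, since the side and top views disagreed by a similar amount earlier.
- **Other things:** the robot was clear of everything at the end. I kept well away from the torch, coupling and pulley but did not re-measure their positions.

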